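# Scan the job ticket, then hold the gauge glass against the inspection light

## Robot

A 6-joint arm with a two-finger parallel gripper is mounted at the origin on the work surface. World frame = base frame: x ahead of the robot, y to its left, z up, the work surface at z = 0. Lengths are in m, angles in rad, forces in N, time in s.
With the tool pointing down it reaches from about 0.35 to 0.875 m from the base axis. Payload 4.2 kg.
Tool frame: the origin (TCP) lies at the centre of the arm's flange, where the gripper is bolted on; the fingertips stand 182 mm ahead of it and the grasp point (between the pads) lies 164 mm ahead of it (manip.pinch_z is the distance from the TCP to the grasp point, in m); z points along the fingers, y is the direction in which the jaws open and shut (so a half turn about z gives the same grasp; the last joint's range is limited). The gripper opens to 87 mm and grips with 3 to 60 N. Pads are 19 mm wide; open, the fingers measure 117 mm over their backs; the gripper's body (75 mm by 190 mm) begins 51 mm behind the grasp point.
Start: joints at [-1.037, 0.385, 0.008, 0, -1.194, -0.259], TCP at [0.17, -0.602, 0.405] pointing down, gripper open.
Joint ranges: [-3.14, 3.14], [-1.21, 2.06], [-1.07, 1.41], [-3.16, 2.05], [-2.99, -0.16], [-3.1, 3.1]. Speed limits (rad/s): [2.79, 2.79, 3.14, 3.14, 3.14, 3.14].

## Interface

Orientations are given as a unit quaternion [w, x, y, z].
In Python, from plant import manip gives the robot as it stands.
- The arm moves only by the tool move_arm, never from a script. Its argument "targets" is a list of rows, each a list of 7 numbers: the shift along the tool's x, y, z in m, then the turn, a rotation vector about the tool's x, y, z in rad, then the closure, from -1 (fully open) to 1 (shut). A call has exactly 5 rows; each row shifts and turns the pose as measured when the row begins, along the tool's axes as they then stand; what a row does not reach is not made up. A row lasts 1/10 s, in which the tool goes at most 50 mm and 8.59 degrees, less where a joint would pass 70% of its speed; a pose out of reach is approached as far as the arm can. A call is refused whole if a number of a shift passes 0.05 or a number of a turn 0.15, either way. A call with a gripper value outside its range is refused whole. The fingers move at their own pace and stop on an object; "newtons" is the grip in N (left out, the last holds). Time passes only in rows, so rows that do not move let the fingers close, or fill a call up. It gives the time, the measured TCP pose, the force and the opening at its end, in the units of the state.
- manip.get_state(): the state, without advancing time (a new reading comes with each control period).
- manip.read_camera(name): name is "side" or "top" or "wrist"; returns a dict with "image" (384x512x3 uint8, blue, green, red), "range_z" (384x512 float32, m along the optical axis (not along the pixel's ray), 0 where there is no reading), "camera_matrix" (3x3 intrinsics, pixels), "pose" (4x4, takes a point from camera to world coordinates). Camera axes: x right, y up, looking along -z (the intrinsics and any distortion apply to the point x, -y, -z); pixel columns grow to the right and rows downward; lengths in m; the calibration is good to about 2 mm. A picture is of the moment at which its call begins.
- manip.sign_off(): hands the job in, once; it reports no verdict.
The state is a dict: "time": time; "joint_positions": joint angles; "joint_vel": joint speeds; "tau": joint torques, N m; "eef_pos": TCP position; "ee_rot": TCP orientation; "ft_force": force on the tool from outside, world axes, zero at the start; "torque": the same for the moment, N m; "grip_width": opening from 0.0 (shut) to 1.0 (fully open).
Only numpy, scipy, OpenCV 4.12 (cv2) and the standard library are available. Lean on these libraries where they do the work, as an engineer would, in place of code of your own. Each camera call takes 0.05 s, during which the arm holds its last target.

## Task

Pick up the hand scanner, hold it still for a second aimed at the bar-code on the job ticket from a hand's breadth away, and lay it back flat on its rubber mat. Then lift the tallest gauge glass from the rack, gripping it only by its two frosted narrow edges and never touching its polished faces, and hold it upright midway between lamp and camera, polished faces square to the beam, the beam passing through the middle of its width. Finish while still holding it there, steady and touching nothing else; do not knock the glass against the inspection station, and leave the other glasses and the things on the bench where they are.

Things in the scene. Friction and masses are not known exactly. Their poses are not given: they have to be found in the camera images.
- scanner_center (a point): centre (half-way up) of the hand-held code scanner, a loose grey and black bar 150 long, 34 high, lying on the mat. x along the bar to its window, z up. The grip part, 75 behind to 35 ahead of this point, is 30 wide; the head, 35 to 75 ahead, is 46 wide. 0.14 kg, balances 7 ahead of this point. It reads by itself, no trigger needed
- scanner_window (a point): middle of the scanner's window in its front end, 75 ahead of scanner_center, same height; it looks along its x. It reads a code 30 to 170 straight ahead, within 20 sideways and 15 up or down of the x axis, up to 55 degrees off the label's normal, if kept still for half a second
- label_center (a point): centre of the bar-code (80 wide, 42 up the slope) on the paper job ticket, on a fixed aluminium easel that leans back. z is the label's outward normal: to the robot's side and 40 degrees above level; y level along the label, x up the slope. The centre is 85 above the table, the easel's top edge 136; its base reaches 45 in front of the centre
- mat_center (a point): centre of the top of the fixed black rubber mat, 200 (x) x 85 (y) x 6 thick, on the table. The scanner starts on it along the mat's x; lying on the mat its centre is 17 above this point
- glass_center (a point): centre (half-way up) of the tallest of three gauge glasses in the rack: flat clear bar, round ends, upright, 140 tall, 34 wide (y), 17 thick (x). Broad faces (+-x) polished; narrow edges (+-y) frosted, straight to 53 above and below the centre, gripped across the 34. 0.12 to 0.25 kg. It stands 30 deep in a slot, 1 mm play all round, centre 82 above the table, so lift it straight up
- glass_faces: the two polished broad faces of that glass (part of the glass, 28 wide, bevelled back 3 mm from the frosted edges); origin at the centre of the glass, x normal to the faces. Not to be touched by the robot
- rack: fixed white plastic rack, 180 x 82 x 42 high, origin at the centre of its underside; three slots in a row along its x axis at -50, 0 and +50, slot floor 12 above the table; the glasses' thickness lies along the rack's x axis and their width along its y axis
- beam (a point): middle of the fixed inspection station's light path, 110 above the table, half-way between lamp and lens, 130 apart. The beam runs along y: lamp face 65 away at -y (round head 60 across, top 140 above the table), camera lens 65 away at +y. z up. Base plate 90 (x) x 340 (y), 12 high; the gap above it is open to both x sides and upwards
- short_a_center (a point): centre of a shorter gauge glass in the rack, 95 tall, otherwise like the tall one; to be left alone
- short_b_center (a point): centre of the other shorter gauge glass in the rack, 95 tall; to be left alone
- wrench_grip (a point): wrench lying on the table, handle point; bystander
- dial_gauge: round black pressure dial 72 across lying on its back, 26 high; bystander
- paste: white jar, 54 across, 70 high, black cap; bystander
- ball_valve: brass ball valve standing on end, 66 high with a lever to 90; bystander
- fitting0: steel pipe fitting in the blue bin, about 50 high, at the far side of the table; bystander
- fitting1: steel pipe fitting in the blue bin, about 50 high, at the far side of the table; bystander
- fitting2: steel pipe fitting in the blue bin, about 50 high, at the far side of the table; bystander
There are look-alikes about, which are no part of the job. Of the things shaped like the part that bears label_center, the aluminium one is meant.

How it is judged:
By the outcome, as a careful person would: the job done as asked, in the order asked, and still so for the second after the job is handed in, while the arm keeps its last pose, push and grip.
It also fails if it takes over 51 s, if anything falls off the work surface, if the arm or the gripper's body presses on something with over 40 N, if the wrist force passes 120 N, or if a joint passes its speed limit or range.

## Working session

There is one attempt and no reset: what is moved stays moved. The work goes in short steps, Python scripts to look and compute and a tool call to move; the robot and the scene stay as the last step left them, time stands still between calls to the robot, and variables do not carry over. Pictures are saved under pics/ and viewed, and the job is handed in when it is done.

Besides the shell and the picture viewer there is one more tool, called as name(argument=value, ...) on one line, values as JSON. move_arm: Moves the arm, as the interface text tells. Its arguments: {"type":"object","properties":{"targets":{"type":"array","items":{"type":"array","items":{"type":"number"}}},"newtons":{"type":"number"}},"required":["targets"]}

```bash
ls; mkdir -p pics
cat > h.py <<'E'
import numpy as np, cv2
from plant import manip
from scipy.spatial.transform import Rotation as R
def cam(n):
    d=manip.read_camera(n); np.savez('c_%s.npz'%n,**d); return d
def load(n): return dict(np.load('c_%s.npz'%n))
def pt(d,u,v,z=None):
    K=d['camera_matrix'];T=d['pose']
    r=np.array([(u-K[0,2])/K[0,0],-(v-K[1,2])/K[1,1],-1.]);w=T[:3,:3]@r;o=T[:3,3]
    if z is None: return o+w*d['range_z'][int(round(v)),int(round(u))]
    return o+w*(z-o[2])/w[2]
def proj(d,p):
    K=d['camera_matrix'];T=d['pose'];c=T[:3,:3].T@(np.array(p)-T[:3,3])
    return K[0,0]*c[0]/-c[2]+K[0,2], K[1,1]*-c[1]/-c[2]+K[1,2]
def cloud(d):
    K=d['camera_matrix'];T=d['pose'];Z=d['range_z'];h,w=Z.shape
    u,v=np.meshgrid(np.arange(w),np.arange(h))
    P=np.stack([(u-K[0,2])/K[0,0]*Z,-(v-K[1,2])/K[1,1]*Z,-Z],-1)
    return P@T[:3,:3].T+T[:3,3]
E
python3 - <<'E'
from h import *
for n in ['top','side','wrist']:
    d=cam(n); cv2.imwrite(f'pics/{n}0.png',cv2.resize(d['image'],(800,600))); print(n,d['camera_matrix'].tolist(),d['pose'].round(3).tolist())
print(manip.get_state())
E
```

```text
pics
top [[420.1505460001366, 0.0, 253.46225615892595], [0.0, 420.1505460001366, 198.7683468232639], [0.0, 0.0, 1.0]] [[-0.001, 0.996, -0.091, 0.428], [-1.0, -0.001, 0.004, 0.043], [0.003, 0.091, 0.996, 1.423], [0.0, 0.0, 0.0, 1.0]]
side [[444.29374267297777, 0.0, 246.95077759070688], [0.0, 444.29374267297777, 193.28661265094127], [0.0, 0.0, 1.0]] [[-0.995, 0.05, -0.088, 0.46], [-0.1, -0.642, 0.76, 0.937], [-0.018, 0.765, 0.644, 0.871], [0.0, 0.0, 0.0, 1.0]]
wrist [[320.5885464299635, 0.0, 253.64274619730537], [0.0, 320.5885464299635, 194.0103878452841], [0.0, 0.0, 1.0]] [[-0.271, -0.922, -0.277, 0.093], [0.962, -0.26, -0.079, -0.623], [0.001, -0.288, 0.958, 0.384], [0.0, 0.0, 0.0, 1.0]]
{'time': 0.15, 'joint_positions': array([-1.03736154e+00,  3.85388203e-01,  6.92649710e-03, -3.16579360e-04,
       -1.19398403e+00, -2.58633981e-01]), 'joint_vel': array([ 0.00060192, -0.00192052,  0.00427957,  0.0013805 ,  0.00018566,
        0.00245347]), 'tau': array([-8.73761564e-06, -3.91052413e+01,  1.87587404e+01,  4.22234863e+00,
        1.23717668e-02, -1.40229472e-04]), 'eef_pos': array([ 0.1696062 , -0.60139457,  0.4039057 ]), 'ee_rot': array([-1.82393423e-04, -1.36910620e-01,  9.90583051e-01,  8.17632591e-04]), 'ft_force': array([-0.52831477, -0.1448338 ,  0.61480162]), 'torque': array([ 0.02566979,  0.0028025 , -0.04306633]), 'grip_width': 0.9974745015727317}
```

View pics/top0.png

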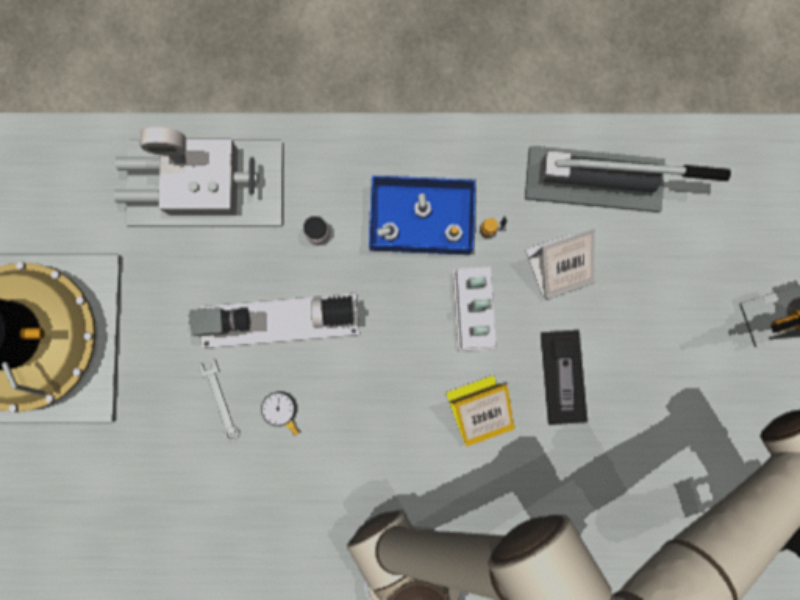

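View pics/side0.png

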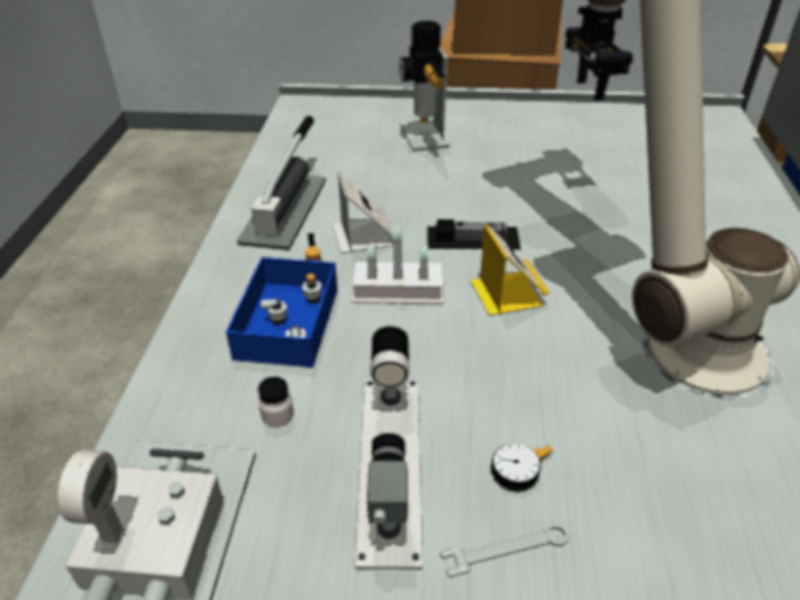

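View pics/wrist0.png

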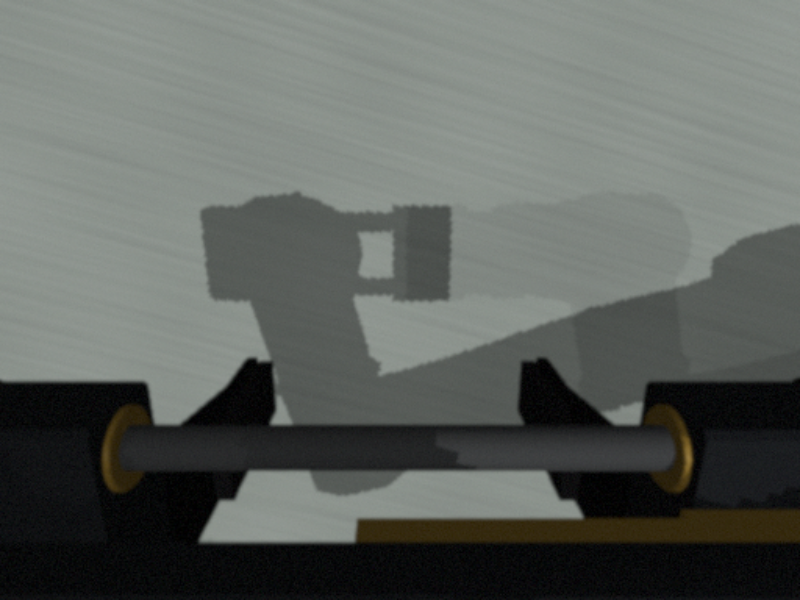

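Top view (800-px): aluminium easel (568,265), a yellow look-alike at (483,412), mat and scanner (565,375), rack (475,308), station (275,318). The aluminium one is the one meant, so I'll confirm it enlarged.

Run:
```python
from h import *
d=load('top');im=d['image']
c=im[140:290,280:400]; cv2.imwrite('pics/topc.png',cv2.resize(c,None,fx=4.0,fy=4.0,interpolation=cv2.INTER_CUBIC))
d=load('side');im=d['image']
c=im[105:205,200:350]; cv2.imwrite('pics/sidec.png',cv2.resize(c,None,fx=5,fy=5,interpolation=cv2.INTER_CUBIC))
d=load('top');im=d['image']
c=im[180:230,110:250]; cv2.imwrite('pics/stat.png',cv2.resize(c,None,fx=5,fy=5,interpolation=cv2.INTER_CUBIC))
```

```text
(no output)
```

View pics/topc.png

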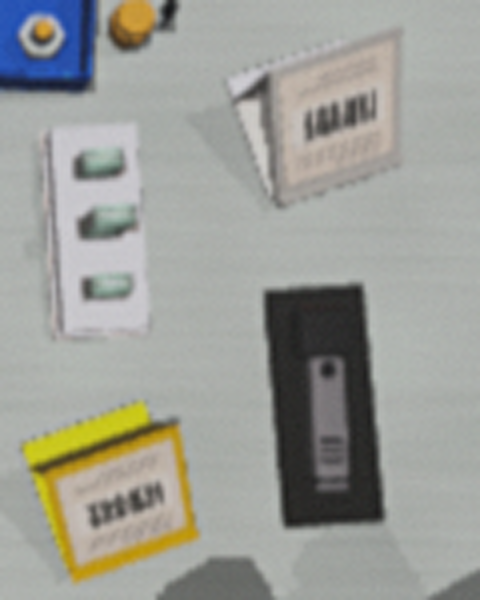

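View pics/sidec.png

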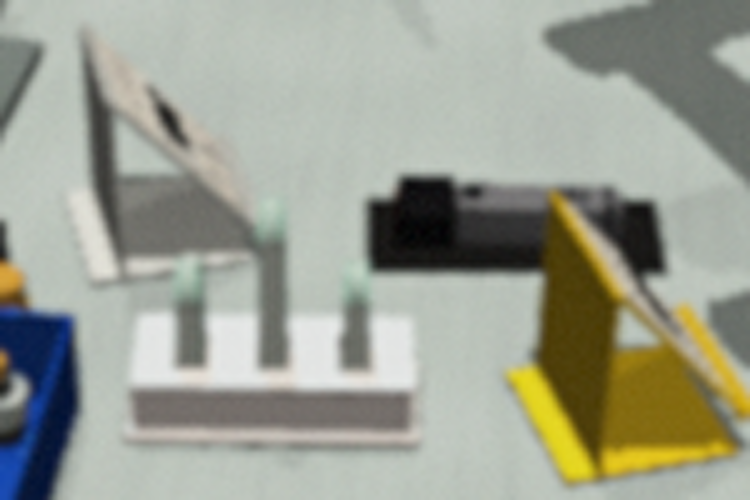

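View pics/stat.png

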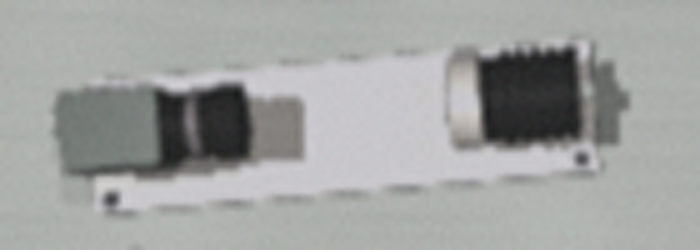

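Crops: the aluminium easel is at topc (335,115), and the yellow one at (125,500) is the decoy. The scanner's black head points to +x (up in the image). The middle glass in the side crop (270,205) is the tallest. In the station picture the camera is at left (+y) and the lamp at right.

```bash
cat > m.py <<'E'
from h import *
d=load('top');P=cloud(d);im=d['image'];hsv=cv2.cvtColor(im,cv2.COLOR_BGR2HSV)
def rect(mask,roi,z,nm):
    m=np.zeros(mask.shape,np.uint8);x0,x1,y0,y1=roi;m[y0:y1,x0:x1]=mask[y0:y1,x0:x1]
    cs,_=cv2.findContours(m,cv2.RETR_EXTERNAL,cv2.CHAIN_APPROX_NONE)
    c=max(cs,key=cv2.contourArea)[:,0,:]
    # subpixel edges ignored; pixel centres
    W=np.array([pt(d,u,v,z)[:2] for u,v in c],np.float32)
    r=cv2.minAreaRect(W); print(nm,'c',np.round(r[0],4),'size',np.round(r[1],4),'ang',round(r[2],2)); return W
V=im.max(2).astype(int); g=V
rect((V<75).astype(np.uint8),(340,380,205,275),.006,'mat')
print('V med table',np.median(V[200:220,300:335]), V[195:225:3,298], V[200,285:325])
Z=P[...,2]
rect(((Z>.03)&(Z<.055)).astype(np.uint8),(285,325,165,230),.042,'rack-depth')
rect((V>195).astype(np.uint8),(285,325,165,230),.042,'rack-col')
rect(((Z>.03)).astype(np.uint8),(352,375,225,270),.040,'scan-depth')
rect(((V>80)&(V<150)).astype(np.uint8),(352,372,228,264),.040,'scan-grip-col')
# heights
for nm,(u,v) in dict(g1=(305,180),g2=(306,194),g3=(307,211),mat=(350,240),scan=(362,242),lab=(365,169)).items():print(nm,P[v,u].round(4), Z[v-2:v+3,u-2:u+3].max().round(3))
# station base
rect((V>190).astype(np.uint8),(118,235,180,228),.012,'base')
# label barcode
m=((V<100)).astype(np.uint8); mm=np.zeros_like(m); mm[158:178,352:378]=m[158:178,352:378]
ys,xs=np.nonzero(mm); pts=P[ys,xs]; print('barcode',len(xs),xs.mean(),ys.mean(),pts.mean(0).round(4),pt(d,(xs.min()+xs.max())/2,(ys.min()+ys.max())/2,.085))
# easel plane fit
roi=P[155:185,352:376].reshape(-1,3); roi=roi[(roi[:,2]>.04)&(roi[:,2]<.14)]
c=roi.mean(0);n=np.linalg.svd(roi-c)[2][2]; n*=np.sign(n[2]); print('label plane n',n.round(3),'c',c, 'elev',np.degrees(np.arcsin(n[2])),'yaw',np.degrees(np.arctan2(n[1],n[0])))
print('plane z=.085 check', n@(pts.mean(0)-c))
# lamp & camera depth pts
for nm,b in dict(lamp=(198,232,185,215),cam=(120,162,190,215)).items():
    q=P[b[2]:b[3],b[0]:b[1]].reshape(-1,3);q=q[q[:,2]>.05];print(nm,q.min(0).round(3),q.max(0).round(3),q.mean(0).round(3))
E
python3 m.py
```

```text
mat c [ 0.4147 -0.3211] size [0.1956 0.0817] ang 3.78
V med table 176.0 [193 198 204 203 202 205 205 204 203 190] [176 170 168 164 164 156 150 179 137 156 201 205 201 204 193 183 179 176
 180 183 185 185 185 190 192 197 205 203 204 202 201 183 177 177 177 177
 176 176 178 176]
rack-depth c [ 0.5622 -0.1296] size [0.1703 0.0736] ang 3.23
rack-col c [ 0.562  -0.1312] size [0.1667 0.0676] ang 3.22
scan-depth c [ 0.4069 -0.3125] size [0.0428 0.1212] ang 88.68
scan-grip-col c [ 0.4003 -0.3169] size [0.1075 0.0275] ang 1.51
g1 [ 0.6074 -0.1246  0.1067] 0.112
g2 [ 0.5581 -0.1211  0.1535] 1.423
g3 [ 0.509  -0.1292  0.1098] 0.113
mat [ 0.4177 -0.2859  0.0068] 0.012
scan [ 0.4114 -0.3163  0.0447] 0.046
lab [ 0.6459 -0.3211  0.0853] 0.092
base c [0.5363 0.301 ] size [0.0873 0.3161] ang 4.91
barcode 39 363.61538461538464 169.30769230769232 [ 0.6451 -0.3171  0.0835] [ 0.64591414 -0.31639199  0.085     ]
label plane n [-0.724 -0.244  0.645] c [ 0.64855882 -0.31398774  0.08766275] elev 40.15611790473829 yaw -161.36519515752065
plane z=.085 check 0.000588784902402686
lamp [0.428 0.043 0.096] [0.578 0.208 1.423] [0.544 0.164 0.147]
cam [0.428 0.043 0.095] [0.556 0.456 1.423] [0.527 0.389 0.134]
```

```bash
cat > g.py <<'E'
from h import *
import sys
# tool pose pointing down (pitch deg tips nose), yaw = direction of tool y axis (deg, mod 180)
def down(yaw_y,pitch=0):
    y=np.array([np.cos(np.radians(yaw_y)),np.sin(np.radians(yaw_y)),0]);z=np.array([0,0,-1.]);x=np.cross(y,z)
    M=np.stack([x,y,z],1); return R.from_matrix(M)*R.from_euler('y',pitch,degrees=True)
def cur():
    s=manip.get_state();q=s['ee_rot'];return s,s['eef_pos'],R.from_quat([q[1],q[2],q[3],q[0]])
def plan(pinch,yaw_y,n,pitch=0):
    s,p,r=cur(); T=down(yaw_y,pitch); tgt=np.array(pinch)-T.as_matrix()[:,2]*0.164
    D=(r.inv()*T).as_rotvec()
    print('t',s['time'].__round__(2),'tcp',p.round(4),'pinch',(p+r.as_matrix()[:,2]*.164).round(4),'yaw_y',np.degrees(np.arctan2(*r.as_matrix()[[1,0],1])).round(2),'zaxis',r.as_matrix()[:,2].round(4),'ft',s['ft_force'].round(1),'gw',round(s['grip_width']*87,1),'q',s['joint_positions'].round(2))
    print('err world mm',((tgt-p)*1000).round(1),'tool mm',(r.inv().apply(tgt-p)*1000).round(1),'rotvec',D.round(4))
    if n:
        for i in range(n):
            ri=r*R.from_rotvec(D*i/n); print((ri.inv().apply(tgt-p)/n).round(4).tolist(),(D/n).round(4).tolist())
if __name__=='__main__':
    a=[float(x) for x in sys.argv[1:]]; plan(a[:3],a[3],int(a[4]),a[5] if len(a)>5 else 0)
E
python3 g.py .424 -.317 .22 93 10
```

```text
t 0.15 tcp [ 0.1696 -0.6014  0.4039] pinch [ 0.1695 -0.6011  0.2399] yaw_y 105.74 zaxis [-6.0e-04  1.6e-03 -1.0e+00] ft [-0.5 -0.1  0.6] gw 86.8 q [-1.04  0.39  0.01 -0.   -1.19 -0.26]
err world mm [254.4 284.4 -19.9] tool mm [-322.   204.7   20.2] rotvec [ 0.0016 -0.0003  0.2223]
[-0.0322, 0.0205, 0.002] [0.0002, -0.0, 0.0222]
[-0.0317, 0.0212, 0.002] [0.0002, -0.0, 0.0222]
[-0.0313, 0.0219, 0.002] [0.0002, -0.0, 0.0222]
[-0.0308, 0.0226, 0.002] [0.0002, -0.0, 0.0222]
[-0.0303, 0.0232, 0.002] [0.0002, -0.0, 0.0222]
[-0.0297, 0.0239, 0.002] [0.0002, -0.0, 0.0222]
[-0.0292, 0.0246, 0.002] [0.0002, -0.0, 0.0222]
[-0.0286, 0.0252, 0.002] [0.0002, -0.0, 0.0222]
[-0.0281, 0.0258, 0.002] [0.0002, -0.0, 0.0222]
[-0.0275, 0.0265, 0.002] [0.0002, -0.0, 0.0222]
```

move_arm(targets=[[-0.032,0.021,0.002,0,0,0.022,-1],[-0.032,0.021,0.002,0,0,0.022,-1],[-0.031,0.022,0.002,0,0,0.022,-1],[-0.031,0.023,0.002,0,0,0.022,-1],[-0.03,0.023,0.002,0,0,0.022,-1]])

```text
time: 0.65
eef_pos: [0.2977, -0.4574, 0.3908]
ee_rot: [-0.001, -0.075, 0.997, 0.002]
ft_force: [0.4, -0.4, 0.2]
grip_width: 0.998
```

```bash
python3 g.py .424 -.317 .22 93 5
```

```text
t 0.65 tcp [ 0.2977 -0.4574  0.3908] pinch [ 0.2972 -0.4567  0.2268] yaw_y 98.65 zaxis [-0.003   0.0042 -1.    ] ft [ 0.4 -0.4  0.2] gw 86.8 q [-0.7   0.26 -0.21 -0.   -1.11 -0.72]
err world mm [126.3 140.4  -6.8] tool mm [-146.   119.8    7. ] rotvec [ 0.0045 -0.0026  0.0986]
[-0.0292, 0.024, 0.0014] [0.0009, -0.0005, 0.0197]
[-0.0287, 0.0245, 0.0014] [0.0009, -0.0005, 0.0197]
[-0.0282, 0.0251, 0.0014] [0.0009, -0.0005, 0.0197]
[-0.0277, 0.0256, 0.0014] [0.0009, -0.0005, 0.0197]
[-0.0272, 0.0262, 0.0014] [0.0009, -0.0005, 0.0197]
```

Tracking is good.

move_arm(targets=[[-0.029,0.024,0.001,0.001,0,0.02,-1],[-0.029,0.025,0.001,0.001,0,0.02,-1],[-0.028,0.025,0.001,0.001,0,0.02,-1],[-0.028,0.026,0.001,0.001,0,0.02,-1],[-0.027,0.026,0.001,0.001,0,0.02,-1]])

```text
time: 1.15
eef_pos: [0.4279, -0.3097, 0.3845]
ee_rot: [-0.002, -0.023, 1.0, 0.0]
ft_force: [-0.2, -0.3, 0.1]
grip_width: 1.001
```

```bash
python3 g.py .424 -.317 .22 93 0
python3 - <<'E'
from h import *
for n in ['wrist','side','top']:
    d=cam(n); cv2.imwrite(f'pics/{n}1.png',cv2.resize(d['image'],(800,600)))
E
```

```text
t 1.15 tcp [ 0.4279 -0.3097  0.3845] pinch [ 0.4272 -0.3096  0.2205] yaw_y 92.65 zaxis [-4.e-03  6.e-04 -1.e+00] ft [-0.2 -0.3  0.1] gw 87.0 q [-0.32  0.24 -0.26  0.   -1.08 -1.21]
err world mm [-3.9 -7.3 -0.5] tool mm [ 4.2 -7.1  0.5] rotvec [ 0.0008 -0.004  -0.0062]
```

View pics/wrist1.png

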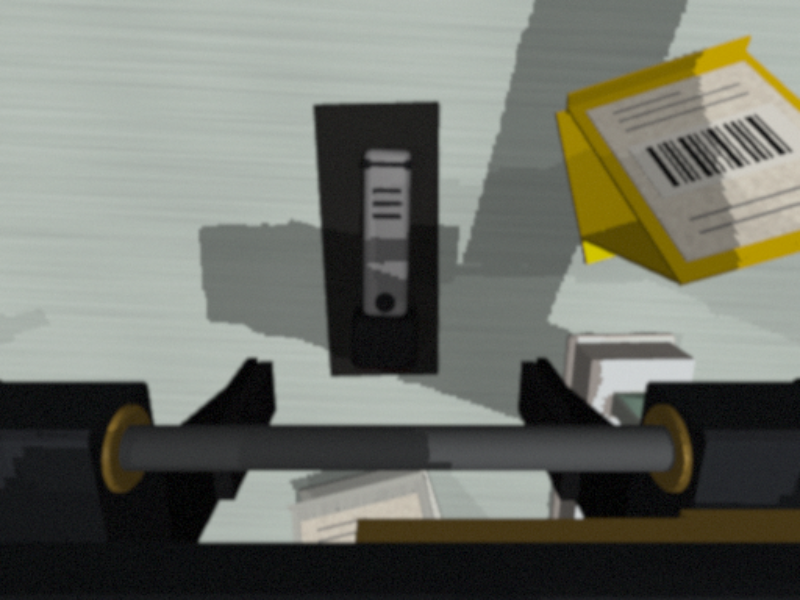

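The wrist view shows the scanner nose-down in the picture, from grip end (388,150) to head front about (384,367). The camera sits on the robot side.

Run:
```python
from h import *
d=load('wrist')
im=d['image'];c=im[85:245,190:290];c=cv2.convertScaleAbs(c,alpha=2.2);cv2.imwrite('pics/w1c.png',cv2.resize(c,None,fx=3.7,fy=3.7,interpolation=cv2.INTER_CUBIC))
for nm,(u,v,z) in dict(end=(388,150,.038),gl0=(364,175,.04),gr0=(410,175,.04),gl1=(363,310,.04),gr1=(410,310,.04),hl=(352,340,.04),hr=(417,340,.04),front=(384,367,.04),m1=(315,104,.006),m2=(438,102,.006),m3=(437,374,.006),m4=(331,375,.006)).items():
    print(nm,pt(d,u*.64,v*.64,z).round(4))
P=cloud(d)
print(P[int(240*.64),int(385*.64)],P[int(340*.64),int(385*.64)],P[120,270], P[120,207])
```

```text
end [ 0.3461 -0.3188  0.038 ]
gl0 [ 0.3619 -0.3332  0.04  ]
gr0 [ 0.3605 -0.3043  0.04  ]
gl1 [ 0.4508 -0.3314  0.04  ]
gr1 [ 0.4493 -0.2995  0.04  ]
hl [ 0.4729 -0.3384  0.04  ]
hr [ 0.4708 -0.2935  0.04  ]
front [ 0.492  -0.3155  0.04  ]
m1 [ 0.3188 -0.3693  0.006 ]
m2 [ 0.3137 -0.2873  0.006 ]
m3 [ 0.5111 -0.2742  0.006 ]
m4 [ 0.5158 -0.3568  0.006 ]
[ 0.40172432 -0.31880733  0.03998651] [ 0.47089093 -0.31604334  0.04060047] [ 0.36993816 -0.29456245  0.00475753] [ 0.37300789 -0.36326339  0.0068663 ]
```

View pics/w1c.png

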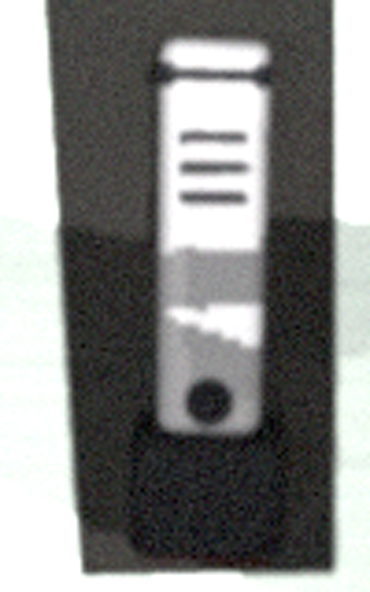

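```bash
python3 g.py .427 -.317 .1 91.7 4
python3 - <<'E'
from h import *
d=load('wrist');P=cloud(d).reshape(-1,3)
im=d['image'].reshape(-1,3).astype(int)
m=(im[:,2]>120)&(im[:,0]<60)&(P[:,2]<.2)
q=P[m&(P[:,2]>.05)];print(len(q),q.min(0),q.max(0))
q=P[(P[:,2]>.05)&(P[:,2]<.18)&(P[:,0]>.38)&(P[:,0]<.48)];print(len(q));print(q.min(0),q.max(0)) if len(q) else 0
E
```

```text
t 1.3 tcp [ 0.4283 -0.3097  0.3844] pinch [ 0.4276 -0.3095  0.2204] yaw_y 92.9 zaxis [-4.3e-03  8.0e-04 -1.0e+00] ft [-0.4  0.3  0.4] gw 87.0 q [-0.32  0.24 -0.26  0.   -1.08 -1.2 ]
err world mm [  -1.3   -7.3 -120.4] tool mm [  1.1  -7.4 120.4] rotvec [ 0.001  -0.0043  0.0209]
[0.0003, -0.0018, 0.0301] [0.0002, -0.0011, 0.0052]
[0.0003, -0.0018, 0.0301] [0.0002, -0.0011, 0.0052]
[0.0003, -0.0018, 0.0301] [0.0002, -0.0011, 0.0052]
[0.0003, -0.0018, 0.0301] [0.0002, -0.0011, 0.0052]
1791 [ 0.2948349  -0.20134578  0.05012047] [ 0.40150114 -0.09384639  0.13816119]
2369
[ 0.38001057 -0.18533085  0.05001265] [ 0.4020786  -0.12546947  0.13816119]
```

Gap to the yellow easel is at least 20 mm (y −0.201 against the body edge at −0.222). Descending.

move_arm(targets=[[0.001,-0.002,0.03,0,-0.001,0.005,-1],[0,-0.002,0.03,0,-0.001,0.005,-1],[0,-0.002,0.03,0,-0.001,0.005,-1],[0,-0.001,0.03,0,-0.001,0.005,-1],[0,0,0,0,0,0,-1]])

```text
time: 1.8
eef_pos: [0.4252, -0.3196, 0.2622]
ee_rot: [0.001, -0.014, 1.0, -0.0]
ft_force: [-0.4, 0.6, -0.9]
grip_width: 0.998
```

```bash
python3 g.py .427 -.317 .029 91.7 3
```

```text
t 1.8 tcp [ 0.4252 -0.3196  0.2622] pinch [ 0.4257 -0.3197  0.0982] yaw_y 91.57 zaxis [ 2.8e-03 -8.0e-04 -1.0e+00] ft [-0.4  0.6 -0.9] gw 86.8 q [-0.34  0.38 -0.41 -0.   -0.78 -1.2 ]
err world mm [  1.8   2.6 -69.2] tool mm [-1.7  2.6 69.2] rotvec [-0.0008  0.0027 -0.0023]
[-0.0006, 0.0009, 0.0231] [-0.0003, 0.0009, -0.0008]
[-0.0006, 0.0009, 0.0231] [-0.0003, 0.0009, -0.0008]
[-0.0006, 0.0009, 0.0231] [-0.0003, 0.0009, -0.0008]
```

move_arm(targets=[[0,0.001,0.025,0,0.001,0,-1],[-0.001,0.001,0.022,0,0.001,0,-1],[-0.001,0.001,0.014,0,0.001,-0.001,-1],[0,0,0.007,0,0,0,-1],[0,0,0,0,0,0,-1]])

```text
time: 2.3
eef_pos: [0.4279, -0.3209, 0.1981]
ee_rot: [0.003, -0.013, 1.0, -0.003]
ft_force: [0.6, 0.6, -0.5]
grip_width: 1.002
```

```bash
python3 g.py .427 -.317 .029 91.7 0
```

```text
t 2.3 tcp [ 0.4279 -0.3209  0.1981] pinch [ 0.4289 -0.3219  0.0341] yaw_y 91.51 zaxis [ 0.0064 -0.0059 -1.    ] ft [ 0.6  0.6 -0.5] gw 87.2 q [-0.34  0.48 -0.46  0.01 -0.62 -1.21]
err world mm [-0.9  3.9 -5.1] tool mm [0.8 4.  5.1] rotvec [-0.006   0.0062 -0.0033]
```

move_arm(targets=[[0,0.002,0.003,-0.003,0.003,0,-1],[0,0.002,0.002,-0.003,0.003,0,-1],[0,0,0,0,0,0,-1],[0,0,0,0,0,0,-1],[0,0,0,0,0,0,-1]])

```text
time: 2.8
eef_pos: [0.4288, -0.3176, 0.1969]
ee_rot: [0.003, -0.013, 1.0, -0.001]
ft_force: [0.5, 1.0, 0.4]
grip_width: 1.0
```

```bash
python3 g.py .427 -.317 .029 91.7 0;python3 g.py .427 -.317 .029 91.7 0
```

```text
t 2.8 tcp [ 0.4288 -0.3176  0.1969] pinch [ 0.4299 -0.318   0.0329] yaw_y 91.53 zaxis [ 0.0065 -0.0025 -1.    ] ft [0.5 1.  0.4] gw 87.0 q [-0.33  0.48 -0.46  0.   -0.62 -1.21]
err world mm [-1.8  0.6 -3.9] tool mm [1.8 0.6 3.8] rotvec [-0.0027  0.0064 -0.003 ]
t 2.8 tcp [ 0.4288 -0.3176  0.1969] pinch [ 0.4299 -0.318   0.0329] yaw_y 91.53 zaxis [ 0.0065 -0.0025 -1.    ] ft [0.5 1.  0.4] gw 87.0 q [-0.33  0.48 -0.46  0.   -0.62 -1.21]
err world mm [-1.8  0.6 -3.9] tool mm [1.8 0.6 3.8] rotvec [-0.0027  0.0064 -0.003 ]
```

move_arm(targets=[[0.001,0,0.003,-0.001,0.004,0,-1],[0,0,0.002,-0.001,0.003,0,-1],[0,0,0,0,0,0,0.2],[0,0,0,0,0,0,1],[0,0,0,0,0,0,1]], newtons=25)

```text
time: 3.3
eef_pos: [0.4278, -0.3175, 0.1915]
ee_rot: [-0.001, -0.013, 1.0, -0.0]
ft_force: [0.4, -0.0, -0.1]
grip_width: 0.81
```

move_arm(targets=[[0,0,0,0,0,0,1],[0,0,0,0,0,0,1],[0,0,0,0,0,0,1],[0,0,0,0,0,0,1],[0,0,0,0,0,0,1]])

```text
time: 3.8
eef_pos: [0.4279, -0.3176, 0.1916]
ee_rot: [-0.001, -0.013, 1.0, -0.0]
ft_force: [0.0, -0.9, -0.0]
grip_width: 0.359
```

```bash
python3 g.py .427 -.317 .029 91.7 0
```

```text
t 3.8 tcp [ 0.4279 -0.3176  0.1916] pinch [ 0.4277 -0.3177  0.0276] yaw_y 91.54 zaxis [-1.e-03 -7.e-04 -1.e+00] ft [ 0.  -0.9 -0. ] gw 31.2 q [-0.33  0.49 -0.47  0.   -0.62 -1.21]
err world mm [-0.9  0.6  1.4] tool mm [ 0.9  0.6 -1.4] rotvec [-0.0006 -0.0011 -0.0028]
```

Gripped at 31 mm, which matches the 30 mm grip part. Lifting, then the read pose: pinch 157 mm back from the label, heading 18.8°.

move_arm(targets=[[0,0,-0.01,0,0,0,1],[0,0,-0.02,0,0,0,1],[0,0,-0.02,0,0,0,1],[0,0,-0.015,0,0,0,1],[0,0,-0.005,0,0,0,1]])

```text
time: 4.3
eef_pos: [0.427, -0.3172, 0.2642]
ee_rot: [-0.003, -0.013, 1.0, 0.001]
ft_force: [0.3, 0.1, -0.9]
grip_width: 0.348
```

```bash
python3 g.py .4964 -.3673 .0896 108.8 8
```

```text
t 4.3 tcp [ 0.427  -0.3172  0.2642] pinch [ 0.4261 -0.317   0.1002] yaw_y 91.5 zaxis [-0.0056  0.0014 -1.    ] ft [ 0.3  0.1 -0.9] gw 30.2 q [-0.33  0.38 -0.4   0.   -0.79 -1.21]
err world mm [ 69.4 -50.1 -10.6] tool mm [-68.1 -51.9  10.1] rotvec [ 0.0024 -0.0053 -0.3019]
[-0.0085, -0.0065, 0.0013] [0.0003, -0.0007, -0.0377]
[-0.0083, -0.0068, 0.0013] [0.0003, -0.0007, -0.0377]
[-0.008, -0.0071, 0.0013] [0.0003, -0.0007, -0.0377]
[-0.0077, -0.0074, 0.0013] [0.0003, -0.0007, -0.0377]
[-0.0074, -0.0077, 0.0013] [0.0003, -0.0007, -0.0377]
[-0.0071, -0.008, 0.0013] [0.0003, -0.0007, -0.0377]
[-0.0068, -0.0082, 0.0013] [0.0003, -0.0007, -0.0377]
[-0.0065, -0.0085, 0.0013] [0.0003, -0.0007, -0.0377]
```

move_arm(targets=[[-0.009,-0.007,0.001,0,-0.001,-0.038,1],[-0.008,-0.007,0.001,0,-0.001,-0.038,1],[-0.008,-0.007,0.001,0,-0.001,-0.038,1],[-0.008,-0.007,0.001,0,-0.001,-0.038,1],[-0.007,-0.008,0.001,0,-0.001,-0.038,1]])

```text
time: 4.8
eef_pos: [0.4698, -0.3487, 0.2601]
ee_rot: [-0.0, -0.111, 0.994, 0.002]
ft_force: [-0.1, 0.4, -1.1]
grip_width: 0.345
```

```bash
python3 g.py .4964 -.3673 .0896 108.8 4
```

```text
t 4.8 tcp [ 0.4698 -0.3487  0.2601] pinch [ 0.4697 -0.3481  0.0961] yaw_y 102.77 zaxis [-6.0e-04  3.7e-03 -1.0e+00] ft [-0.1  0.4 -1.1] gw 30.0 q [-0.36  0.46 -0.27 -0.   -0.84 -0.98]
err world mm [ 26.6 -18.6  -6.5] tool mm [-21.8 -24.    6.4] rotvec [ 0.0037  0.0004 -0.1053]
[-0.0054, -0.006, 0.0016] [0.0009, 0.0001, -0.0263]
[-0.0053, -0.0061, 0.0016] [0.0009, 0.0001, -0.0263]
[-0.0051, -0.0063, 0.0016] [0.0009, 0.0001, -0.0263]
[-0.005, -0.0064, 0.0016] [0.0009, 0.0001, -0.0263]
```

move_arm(targets=[[-0.005,-0.006,0.002,0.001,0,-0.026,1],[-0.005,-0.006,0.002,0.001,0,-0.026,1],[-0.005,-0.006,0.001,0.001,0,-0.026,1],[-0.005,-0.006,0.001,0.001,0,-0.026,1],[0,0,0,0,0,0,1]])

```text
time: 5.3
eef_pos: [0.4965, -0.3677, 0.2517]
ee_rot: [-0.001, -0.165, 0.986, 0.001]
ft_force: [0.2, -0.4, -1.2]
grip_width: 0.343
```

```bash
python3 g.py .4964 -.3673 .0896 108.8 0
python3 - <<'E'
from h import *
for n in ['wrist','side','top']:
    d=cam(n); cv2.imwrite(f'pics/{n}2.png',cv2.resize(d['image'],(800,600)))
E
```

```text
t 5.3 tcp [ 0.4965 -0.3677  0.2517] pinch [ 0.496  -0.3674  0.0877] yaw_y 109.02 zaxis [-0.003   0.0019 -1.    ] ft [ 0.2 -0.4 -1.2] gw 29.9 q [-0.38  0.52 -0.2  -0.   -0.86 -0.86]
err world mm [-0.1  0.4  1.9] tool mm [-0.   0.4 -1.9] rotvec [ 0.0028 -0.0022  0.0038]
```

View pics/side2.png

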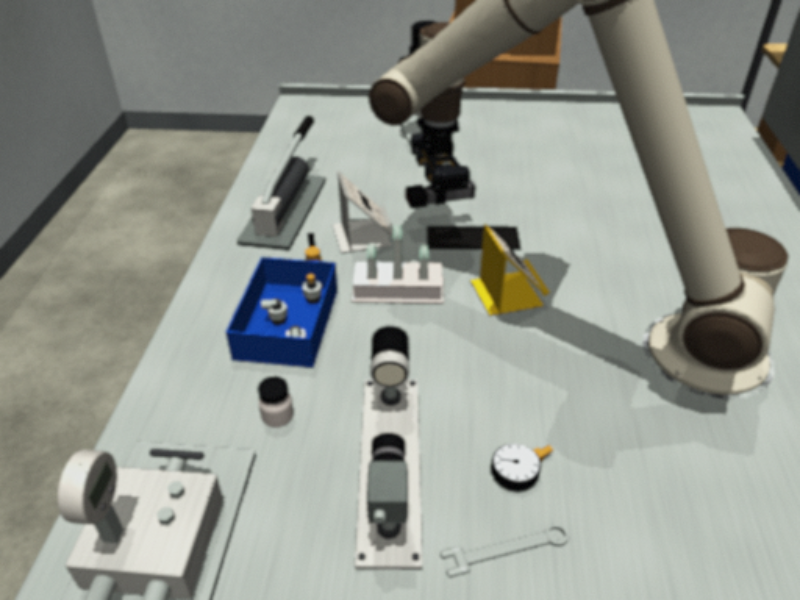

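View pics/wrist2.png

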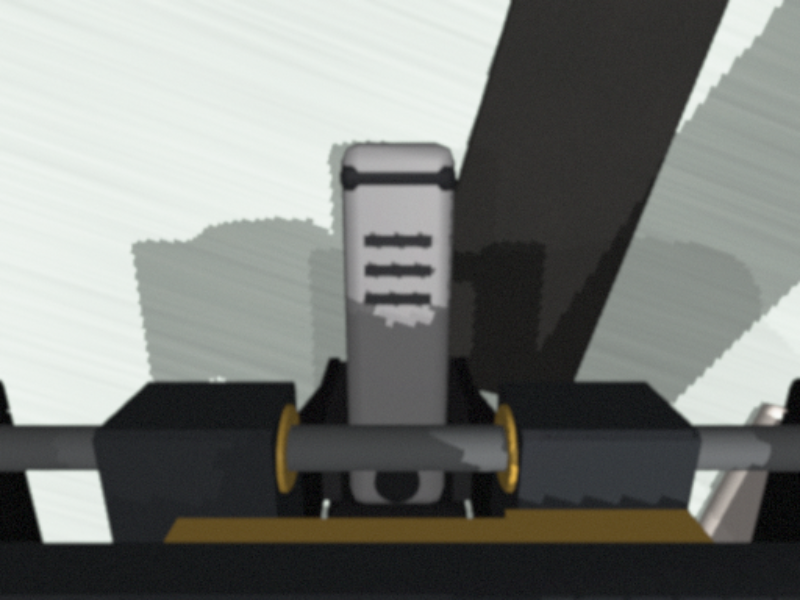

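View pics/top2.png

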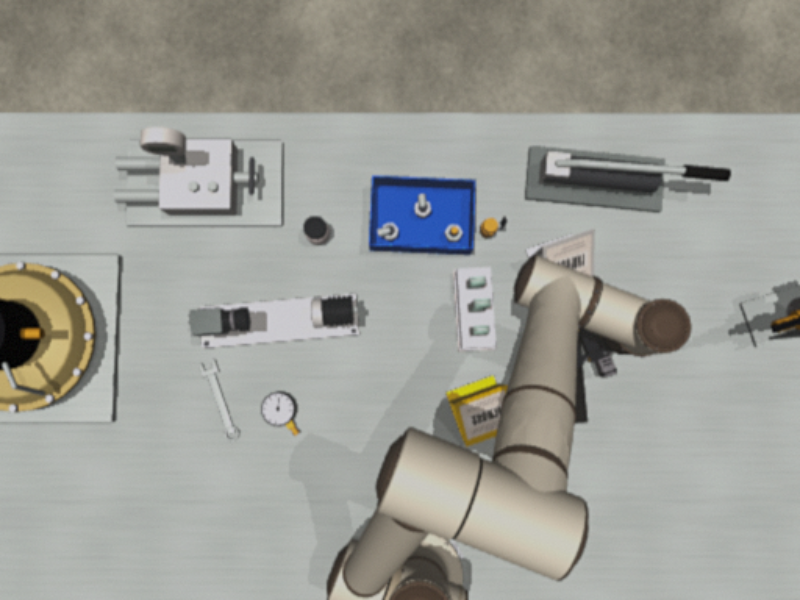

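The side view shows the scanner level, head at (420,195), facing the aluminium easel (365,200). Checking pitch by depth, then holding still.

Run:
```python
from h import *
d=load('wrist')
P=cloud(d)
for v in (160,205,250,300): print(v,P[int(v*.64),int(397*.64)].round(4))
a=P[int(155*.64):int(320*.64),int(360*.64):int(440*.64)].reshape(-1,3);c=np.median(a,0);a=a[abs(a[:,2]-c[2])<.02];c=a.mean(0);n=np.linalg.svd(a-c)[2][2];print('top n',n,c)
print('edges at z=.102',pt(d,346*.64,210*.64,.102),pt(d,452*.64,210*.64,.102),pt(d,348*.64,340*.64,.102),pt(d,448*.64,340*.64,.102))
d=load('side');c=d['image'][95:175,200:320];cv2.imwrite('pics/s2c.png',cv2.resize(c,None,fx=6,fy=6,interpolation=cv2.INTER_CUBIC))
P=cloud(d)
q=P[110:135,255:305].reshape(-1,3);q=q[(q[:,2]>.05)&(q[:,2]<.13)];print(q.min(0),q.max(0))
print('label pts proj side',np.array(proj(d,[.6455,-.3165,.085])))
```

```text
160 [ 0.4227 -0.3927  0.1002]
205 [ 0.4334 -0.389   0.1   ]
250 [ 0.4444 -0.3852  0.1009]
300 [ 0.4573 -0.3808  0.1014]
top n [-5.64820598e-03 -1.79697390e-04  9.99984033e-01] [ 0.44123815 -0.3858634   0.10004635]
edges at z=.102 [ 0.43868679 -0.40097115  0.102     ] [ 0.42983664 -0.3753082   0.102     ] [ 0.47241223 -0.3898277   0.102     ] [ 0.46341501 -0.36369597  0.102     ]
[ 0.41466503 -0.39797016  0.06681068] [ 0.56351572 -0.31921903  0.10482838]
label pts proj side [233.26231086 129.28461928]
```

View pics/s2c.png

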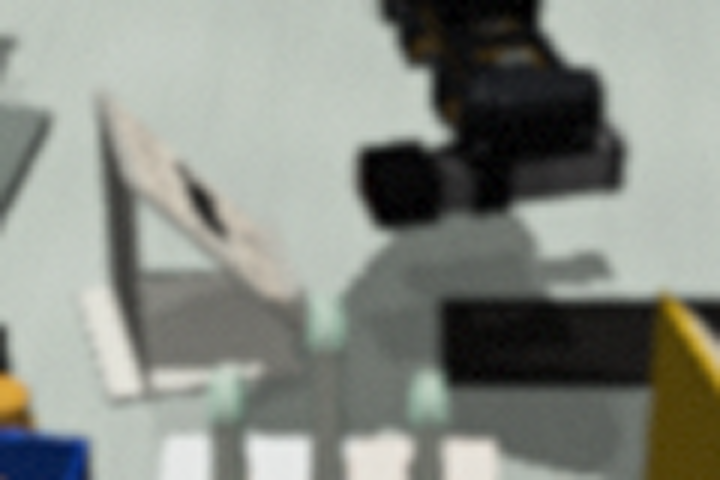

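Everything checks: heading 18.6°, axis at z≈0.084, standoff about 90 mm, and the label point projects onto the bar-code. Holding still.

move_arm(targets=[[0,0,0,0,0,0,1],[0,0,0,0,0,0,1],[0,0,0,0,0,0,1],[0,0,0,0,0,0,1],[0,0,0,0,0,0,1]])

```text
time: 5.95
eef_pos: [0.4949, -0.3666, 0.2526]
ee_rot: [-0.001, -0.165, 0.986, 0.002]
ft_force: [-0.3, 0.4, -1.3]
grip_width: 0.346
```

move_arm(targets=[[0,0,0,0,0,0,1],[0,0,0,0,0,0,1],[0,0,0,0,0,0,1],[0,0,0,0,0,0,1],[0,0,0,0,0,0,1]])

```text
time: 6.45
eef_pos: [0.4949, -0.3666, 0.2527]
ee_rot: [-0.001, -0.165, 0.986, 0.002]
ft_force: [-0.3, -0.1, -2.4]
grip_width: 0.343
```

move_arm(targets=[[0,0,0,0,0,0,1],[0,0,0,0,0,0,1],[0,0,0,0,0,0,1],[0,0,0,0,0,0,1],[0,0,0,0,0,0,1]])

```text
time: 6.95
eef_pos: [0.4948, -0.3666, 0.2526]
ee_rot: [-0.001, -0.165, 0.986, 0.002]
ft_force: [0.3, -0.4, -0.1]
grip_width: 0.339
```

```bash
python3 g.py .4964 -.3673 .0896 108.8 0;python3 g.py .424 -.320 .09 93.5 6
```

```text
t 6.95 tcp [ 0.4948 -0.3666  0.2526] pinch [ 0.4943 -0.3662  0.0886] yaw_y 108.95 zaxis [-0.0033  0.0026 -1.    ] ft [ 0.3 -0.4 -0.1] gw 29.5 q [-0.38  0.51 -0.2  -0.   -0.86 -0.86]
err world mm [ 1.6 -0.7  1. ] tool mm [-1.2 -1.2 -1. ] rotvec [ 0.0036 -0.0023  0.0026]
t 6.95 tcp [ 0.4948 -0.3666  0.2526] pinch [ 0.4943 -0.3662  0.0886] yaw_y 108.95 zaxis [-0.0033  0.0026 -1.    ] ft [ 0.3 -0.4 -0.1] gw 29.5 q [-0.38  0.51 -0.2  -0.   -0.86 -0.86]
err world mm [-70.8  46.6   1.4] tool mm [51.9 67.1 -1. ] rotvec [ 0.0032 -0.0027  0.2696]
[0.0086, 0.0112, -0.0002] [0.0005, -0.0005, 0.0449]
[0.0091, 0.0108, -0.0002] [0.0005, -0.0005, 0.0449]
[0.0096, 0.0104, -0.0002] [0.0005, -0.0005, 0.0449]
[0.0101, 0.0099, -0.0002] [0.0005, -0.0005, 0.0449]
[0.0105, 0.0095, -0.0002] [0.0005, -0.0005, 0.0449]
[0.0109, 0.009, -0.0002] [0.0005, -0.0005, 0.0449]
```

Held 1.5 s with under 0.1 mm drift. Returning to the mat.

move_arm(targets=[[0.009,0.011,0,0,0,0.045,1],[0.009,0.011,0,0,0,0.045,1],[0.01,0.01,0,0.001,-0.001,0.045,1],[0.01,0.01,0,0.001,-0.001,0.045,1],[0.01,0.01,0,0.001,-0.001,0.045,1]])

```text
time: 7.45
eef_pos: [0.4355, -0.327, 0.2527]
ee_rot: [0.001, -0.048, 0.999, -0.001]
ft_force: [0.5, -0.6, -0.9]
grip_width: 0.346
```

```bash
python3 g.py .4235 -.3208 .06 93.5 4
```

```text
t 7.45 tcp [ 0.4355 -0.327   0.2527] pinch [ 0.4358 -0.3273  0.0887] yaw_y 95.55 zaxis [ 0.0023 -0.0013 -1.    ] ft [ 0.5 -0.6 -0.9] gw 30.1 q [-0.35  0.41 -0.39  0.   -0.77 -1.13]
err world mm [-12.    6.2 -28.7] tool mm [11.4  7.4 28.6] rotvec [-0.0015  0.0022  0.0358]
[0.0028, 0.0019, 0.0072] [-0.0004, 0.0006, 0.009]
[0.0029, 0.0018, 0.0072] [-0.0004, 0.0006, 0.009]
[0.0029, 0.0018, 0.0072] [-0.0004, 0.0006, 0.009]
[0.0029, 0.0018, 0.0072] [-0.0004, 0.0006, 0.009]
```

move_arm(targets=[[0.003,0.002,0.007,0,0.001,0.009,1],[0.003,0.002,0.007,0,0.001,0.009,1],[0.003,0.002,0.007,0,0,0.009,1],[0.002,0.001,0.007,-0.001,0,0.007,1],[0,0,0,0,0,0,1]])

```text
time: 7.95
eef_pos: [0.4231, -0.3206, 0.2222]
ee_rot: [-0.0, -0.031, 1.0, -0.0]
ft_force: [0.0, 0.1, -0.5]
grip_width: 0.339
```

```bash
python3 g.py .4235 -.3208 .0276 93.5 4
```

```text
t 7.95 tcp [ 0.4231 -0.3206  0.2222] pinch [ 0.4231 -0.3207  0.0582] yaw_y 93.58 zaxis [-1.e-04 -4.e-04 -1.e+00] ft [ 0.   0.1 -0.5] gw 29.5 q [-0.34  0.44 -0.45  0.   -0.69 -1.17]
err world mm [  0.4  -0.2 -30.6] tool mm [-0.4 -0.2 30.6] rotvec [-0.0004 -0.0001  0.0014]
[-0.0001, -0.0, 0.0076] [-0.0001, -0.0, 0.0004]
[-0.0001, -0.0, 0.0076] [-0.0001, -0.0, 0.0004]
[-0.0001, -0.0, 0.0076] [-0.0001, -0.0, 0.0004]
[-0.0001, -0.0, 0.0076] [-0.0001, -0.0, 0.0004]
```

move_arm(targets=[[0,0,0.01,0,0,0,1],[0,0,0.01,0,0,0,1],[0,0,0.006,0,0,0,1],[0,0,0.002,0,0,0,1],[0,0,0,0,0,0,1]])

```text
time: 8.45
eef_pos: [0.4243, -0.3212, 0.1917]
ee_rot: [-0.0, -0.032, 0.999, -0.0]
ft_force: [-1.8, 1.6, 5.2]
grip_width: 0.341
```

```bash
python3 g.py .4235 -.3208 .0276 93.5 0
```

```text
t 8.45 tcp [ 0.4243 -0.3212  0.1917] pinch [ 0.4242 -0.3214  0.0277] yaw_y 93.65 zaxis [-9.e-04 -9.e-04 -1.e+00] ft [-1.8  1.6  5.2] gw 29.6 q [-0.34  0.49 -0.47  0.   -0.62 -1.17]
err world mm [-0.8  0.4 -0.1] tool mm [0.8 0.5 0.1] rotvec [-0.0008 -0.0009  0.0027]
```

On the mat with 5 N of contact. Releasing.

move_arm(targets=[[0,0,0,0,0,0,0.2],[0,0,0,0,0,0,0],[0,0,0,0,0,0,-0.3],[0,0,0,0,0,0,-0.3],[0,0,0,0,0,0,-0.3]])

```text
time: 8.95
eef_pos: [0.4251, -0.3216, 0.1926]
ee_rot: [0.001, -0.032, 0.999, -0.001]
ft_force: [0.0, 0.2, 0.8]
grip_width: 0.626
```

```bash
python3 g.py .559 -.130 .28 93.3 10
```

```text
t 8.95 tcp [ 0.4251 -0.3216  0.1926] pinch [ 0.4256 -0.322   0.0286] yaw_y 93.68 zaxis [ 0.0028 -0.0026 -1.    ] ft [0.  0.2 0.8] gw 54.5 q [-0.34  0.48 -0.47  0.   -0.61 -1.17]
err world mm [133.9 191.6 251.4] tool mm [-146.6  182.  -251.5] rotvec [-0.0027  0.0027  0.0066]
[-0.0147, 0.0182, -0.0252] [-0.0003, 0.0003, 0.0007]
[-0.0146, 0.0182, -0.0252] [-0.0003, 0.0003, 0.0007]
[-0.0146, 0.0182, -0.0252] [-0.0003, 0.0003, 0.0007]
[-0.0146, 0.0182, -0.0252] [-0.0003, 0.0003, 0.0007]
[-0.0146, 0.0183, -0.0251] [-0.0003, 0.0003, 0.0007]
[-0.0146, 0.0183, -0.0251] [-0.0003, 0.0003, 0.0007]
[-0.0145, 0.0183, -0.0251] [-0.0003, 0.0003, 0.0007]
[-0.0145, 0.0183, -0.0251] [-0.0003, 0.0003, 0.0007]
[-0.0145, 0.0183, -0.0251] [-0.0003, 0.0003, 0.0007]
[-0.0145, 0.0183, -0.0251] [-0.0003, 0.0003, 0.0007]
```

move_arm(targets=[[0,0,-0.02,0,0,0,-0.5],[0,0,-0.045,0,0,0,-1],[0,0,-0.05,0,0,0,-1],[0,0,-0.05,0,0,0,-1],[0,0,-0.04,0,0,0,-1]])

```text
time: 9.45
eef_pos: [0.4238, -0.3209, 0.3977]
ee_rot: [-0.007, -0.031, 0.999, 0.002]
ft_force: [0.6, -1.0, -0.9]
grip_width: 0.974
```

```bash
python3 - <<'E'
from h import *
for n in ['wrist','side']:
    d=cam(n); cv2.imwrite(f'pics/{n}3.png',cv2.resize(d['image'],(800,600)))
E
python3 g.py .559 -.130 .28 93.3 6
```

```text
t 9.55 tcp [ 0.4249 -0.3216  0.4017] pinch [ 0.4245 -0.3218  0.2377] yaw_y 93.66 zaxis [-0.0029 -0.0013 -1.    ] ft [ 0.8 -0.2 -0.5] gw 86.0 q [-0.34  0.23 -0.22  0.   -1.12 -1.17]
err world mm [134.1 191.6  42.3] tool mm [-145.9  182.6  -43. ] rotvec [-0.0012 -0.003   0.0062]
[-0.0243, 0.0304, -0.0072] [-0.0002, -0.0005, 0.001]
[-0.0243, 0.0305, -0.0071] [-0.0002, -0.0005, 0.001]
[-0.0243, 0.0305, -0.0071] [-0.0002, -0.0005, 0.001]
[-0.0242, 0.0305, -0.0071] [-0.0002, -0.0005, 0.001]
[-0.0242, 0.0305, -0.0071] [-0.0002, -0.0005, 0.001]
[-0.0242, 0.0306, -0.0071] [-0.0002, -0.0005, 0.001]
```

View pics/wrist3.png

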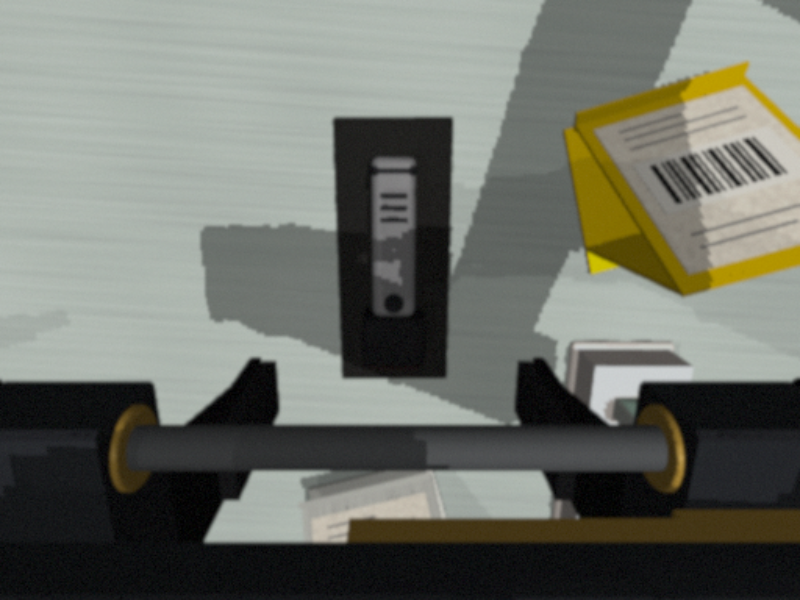

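Scanner lies flat at (393,240), within the mat outline and parallel to it. On to the rack.

move_arm(targets=[[-0.024,0.03,-0.007,0,-0.001,0.001,-1],[-0.024,0.03,-0.007,0,0,0.001,-1],[-0.024,0.03,-0.007,0,-0.001,0.001,-1],[-0.024,0.03,-0.007,0,0,0.001,-1],[-0.024,0.03,-0.007,0,0,0.001,-1]])

```text
time: 10.05
eef_pos: [0.5356, -0.1627, 0.437]
ee_rot: [-0.0, -0.024, 1.0, -0.0]
ft_force: [0.4, -0.6, -0.4]
grip_width: 0.998
```

```bash
python3 g.py .559 -.130 .26 93.3 1
```

```text
t 10.05 tcp [ 0.5356 -0.1627  0.437 ] pinch [ 0.5356 -0.1627  0.273 ] yaw_y 92.78 zaxis [-1.e-04 -1.e-04 -1.e+00] ft [ 0.4 -0.6 -0.4] gw 86.8 q [-0.01  0.25 -0.1   0.   -1.22 -1.52]
err world mm [ 23.4  32.7 -13. ] tool mm [-24.9  31.5  13. ] rotvec [-0.0001 -0.0001 -0.0091]
[-0.0249, 0.0315, 0.013] [-0.0001, -0.0001, -0.0091]
```

move_arm(targets=[[-0.02,0.025,0.01,0,0,-0.009,-1],[-0.005,0.006,0,0,0,0,-1],[0,0,0,0,0,0,-1],[0,0,0,0,0,0,-1],[0,0,0,0,0,0,-1]])

```text
time: 10.55
eef_pos: [0.561, -0.1267, 0.4257]
ee_rot: [-0.0, -0.031, 1.0, -0.0]
ft_force: [1.1, -0.5, 0.9]
grip_width: 1.002
```

```bash
python3 - <<'E'
from h import *
for n in ['wrist']:
    d=cam(n); cv2.imwrite(f'pics/{n}4.png',cv2.resize(d['image'],(800,600)))
E
python3 g.py .559 -.130 .26 93.3 0
```

```text
t 10.6 tcp [ 0.5609 -0.1268  0.4258] pinch [ 0.5608 -0.1268  0.2618] yaw_y 93.54 zaxis [-5.e-04  1.e-04 -1.e+00] ft [ 0.9 -0.4  0.3] gw 86.8 q [ 0.06  0.29 -0.08 -0.   -1.2  -1.57]
err world mm [-1.9 -3.2 -1.8] tool mm [ 2.  -3.1  1.8] rotvec [ 0.0001 -0.0005  0.0042]
```

View pics/wrist4.png

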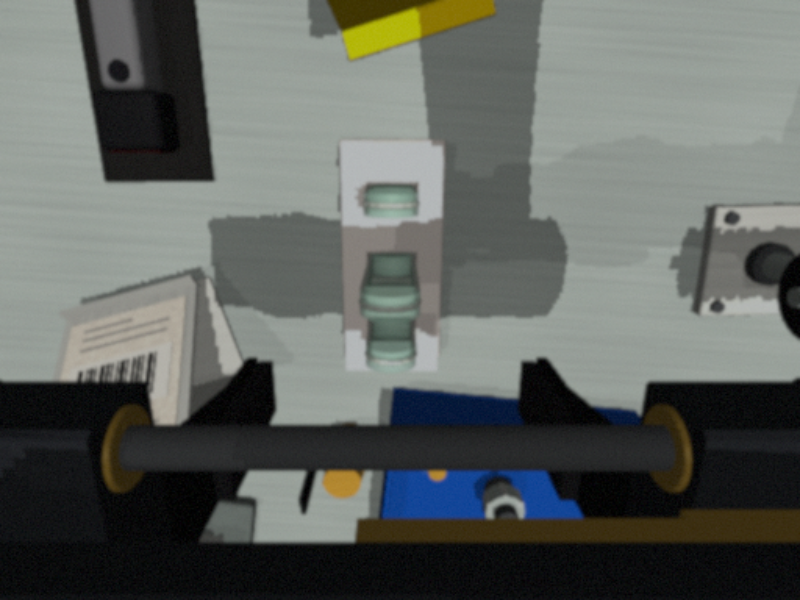

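Wrist view: rack top corners at about (341,142), (444,141), (437,370), (346,370); the tall glass's rounded top is at (390,296).

Run:
```python
from h import *
d=load('wrist');im=d['image']
cv2.imwrite('pics/w4c.png',cv2.resize(im[80:245,205:295],None,fx=3.6,fy=3.6,interpolation=cv2.INTER_CUBIC))
C=np.array([pt(d,u*.64,v*.64,.042) for u,v in [(341,142),(444,141),(437,370),(346,370)]])
print(C.round(4),'centre',C.mean(0).round(4))
print('len',np.linalg.norm(C[0]-C[3]),np.linalg.norm(C[0]-C[1]),'yaw',[np.degrees(np.arctan2(*(b-a)[[1,0]])) for a,b in ((C[0],C[3]),(C[1],C[2]))])
print('glass',pt(d,361*.64,300*.64,.135),pt(d,419*.64,300*.64,.135), pt(d,390*.64,298*.64,.15))
print('short',pt(d,391*.64,202*.64,.105),pt(d,391*.64,350*.64,.105))
P=cloud(d);q=P[170:215,220:275].reshape(-1,3);q=q[(q[:,2]>.12)&(q[:,2]<.17)];print(len(q),q.min(0),q.max(0),q.mean(0))
```

```text
[[ 0.4773 -0.1706  0.042 ]
 [ 0.4722 -0.0996  0.042 ]
 [ 0.644  -0.0897  0.042 ]
 [ 0.6485 -0.1614  0.042 ]] centre [ 0.5605 -0.1303  0.042 ]
len 0.17150604049096302 0.07119265526914835 yaw [np.float64(3.077664969299335), np.float64(3.31027445867662)]
glass [ 0.56245802 -0.14676993  0.135     ] [ 0.56040618 -0.11416395  0.135     ] [ 0.55591299 -0.130591    0.15      ]
short [ 0.50995998 -0.13330633  0.105     ] [ 0.60377412 -0.12772458  0.105     ]
989 [ 0.55270327 -0.14810471  0.12025001] [ 0.57010211 -0.11347014  0.1533722 ] [ 0.55924078 -0.13097217  0.14364627]
```

View pics/w4c.png

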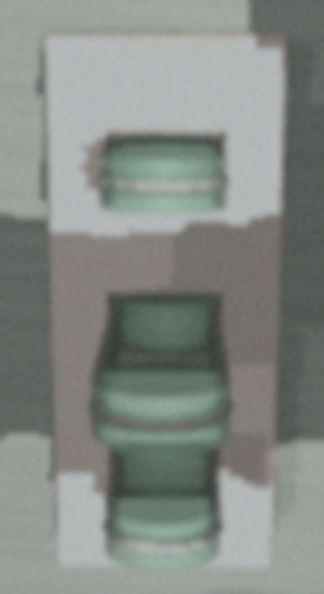

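```bash
python3 g.py .561 -.1305 .122 93.2 5
```

```text
t 10.6 tcp [ 0.5609 -0.1268  0.4258] pinch [ 0.5608 -0.1268  0.2618] yaw_y 93.54 zaxis [-5.e-04  1.e-04 -1.e+00] ft [ 0.9 -0.4  0.3] gw 86.8 q [ 0.06  0.29 -0.08 -0.   -1.2  -1.57]
err world mm [ 1.000e-01 -3.700e+00 -1.398e+02] tool mm [  0.   -3.7 139.8] rotvec [ 0.0001 -0.0005  0.006 ]
[0.0, -0.0007, 0.028] [0.0, -0.0001, 0.0012]
[0.0, -0.0007, 0.028] [0.0, -0.0001, 0.0012]
[0.0, -0.0007, 0.028] [0.0, -0.0001, 0.0012]
[0.0, -0.0007, 0.028] [0.0, -0.0001, 0.0012]
[0.0, -0.0007, 0.028] [0.0, -0.0001, 0.0012]
```

move_arm(targets=[[0,-0.002,0.02,0,0,0.003,-1],[0,-0.002,0.025,0,0,0.003,-1],[0,0,0.025,0,0,0,-1],[0,0,0.01,0,0,0,-1],[0,0,0,0,0,0,-1]])

```text
time: 11.1
eef_pos: [0.5591, -0.1358, 0.3467]
ee_rot: [0.003, -0.024, 1.0, -0.0]
ft_force: [-0.1, 0.9, 0.6]
grip_width: 0.999
```

```bash
python3 g.py .561 -.1305 .122 93.2 0
```

```text
t 11.1 tcp [ 0.5591 -0.1358  0.3467] pinch [ 0.56   -0.1359  0.1827] yaw_y 92.79 zaxis [ 5.7e-03 -7.0e-04 -1.0e+00] ft [-0.1  0.9  0.6] gw 86.9 q [ 0.04  0.35 -0.2   0.   -1.01 -1.57]
err world mm [  1.9   5.3 -60.7] tool mm [-1.9  5.2 60.7] rotvec [-0.001   0.0057 -0.0071]
```

move_arm(targets=[[-0.001,0.003,0.015,0,0.003,-0.004,-1],[0,0.001,0.02,0,0.003,-0.003,-1],[0,0,0.015,0,0,0,-1],[0,0,0.005,0,0,0,-1],[0,0,0,0,0,0,-1]])

```text
time: 11.6
eef_pos: [0.562, -0.1338, 0.2973]
ee_rot: [0.006, -0.027, 1.0, -0.002]
ft_force: [0.3, -0.2, -0.4]
grip_width: 0.997
```

```bash
python3 g.py .561 -.1305 .122 93.2 0
```

```text
t 11.6 tcp [ 0.562  -0.1338  0.2973] pinch [ 0.5639 -0.1343  0.1333] yaw_y 93.14 zaxis [ 0.0117 -0.0031 -0.9999] ft [ 0.3 -0.2 -0.4] gw 86.8 q [ 0.05  0.4  -0.26  0.   -0.9  -1.57]
err world mm [ -1.    3.3 -11.3] tool mm [ 0.9  3.4 11.3] rotvec [-0.0038  0.0116 -0.001 ]
```

move_arm(targets=[[0,0.002,0.005,-0.002,0.007,0,-1],[0.001,0.002,0.004,-0.002,0.006,0,-1],[0,0,0.002,0,0,0,-1],[0,0,0,0,0,0,-1],[0,0,0,0,0,0,-1]])

```text
time: 12.1
eef_pos: [0.5618, -0.1297, 0.2892]
ee_rot: [0.002, -0.028, 1.0, -0.0]
ft_force: [-0.2, -0.5, 0.4]
grip_width: 1.0
```

```bash
python3 g.py .561 -.1305 .122 93.2 0
```

```text
t 12.1 tcp [ 0.5618 -0.1297  0.2892] pinch [ 0.5624 -0.1297  0.1252] yaw_y 93.17 zaxis [ 3.9e-03 -1.0e-04 -1.0e+00] ft [-0.2 -0.5  0.4] gw 87.0 q [ 0.05  0.41 -0.27  0.   -0.89 -1.57]
err world mm [-0.8 -0.8 -3.2] tool mm [ 0.8 -0.8  3.2] rotvec [-0.0003  0.0039 -0.0005]
```

move_arm(targets=[[0.001,-0.001,0.002,0,0.004,0,-1],[0,0,0.001,0,0,0,-1],[0,0,0,0,0,0,0],[0,0,0,0,0,0,0],[0,0,0,0,0,0,0]], newtons=12)

```text
time: 12.6
eef_pos: [0.5608, -0.1309, 0.2862]
ee_rot: [0.0, -0.028, 1.0, -0.0]
ft_force: [-0.1, -1.0, -0.7]
grip_width: 0.807
```

```bash
python3 g.py .561 -.1305 .122 93.2 0;  python3 - <<'E'
from h import *
for n in ['wrist','side']:
    d=cam(n); cv2.imwrite(f'pics/{n}5.png',cv2.resize(d['image'],(800,600)))
cv2.imwrite('pics/s5c.png',cv2.resize(d['image'][80:205,190:310],None,fx=4.8,fy=4.8,interpolation=cv2.INTER_CUBIC))
E
```

```text
t 12.6 tcp [ 0.5608 -0.1309  0.2862] pinch [ 0.5608 -0.131   0.1222] yaw_y 93.17 zaxis [ 0.e+00 -4.e-04 -1.e+00] ft [-0.1 -1.  -0.7] gw 70.2 q [ 0.05  0.41 -0.27  0.   -0.88 -1.57]
err world mm [ 0.2  0.4 -0.2] tool mm [-0.2  0.4  0.2] rotvec [-0.0004  0.     -0.0006]
```

View pics/wrist5.png

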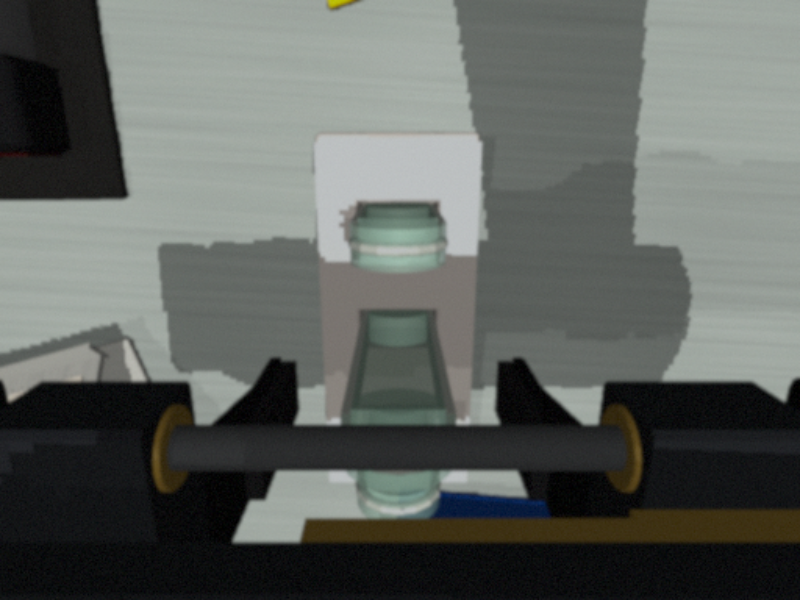

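View pics/s5c.png

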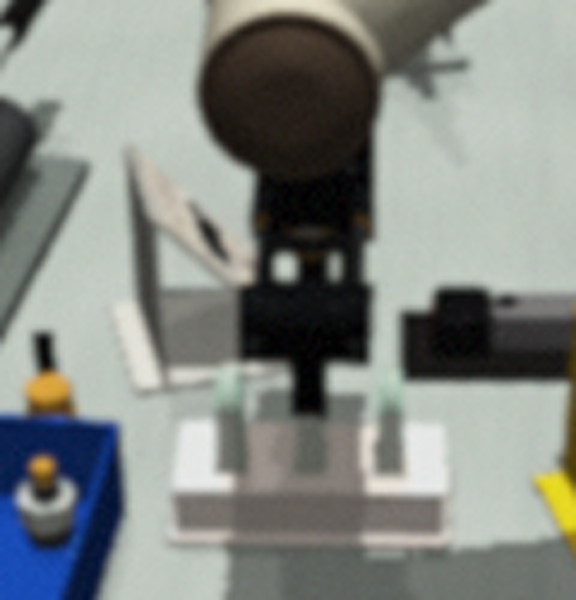

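Side crop: the near finger (308,385) is directly above the tall glass (310,455), well clear of both shorts. Wrist: the glass is centred between the fingers (both about x 397). Closing.

move_arm(targets=[[0,0,0,0,0,0,0.1],[0,0,0,0,0,0,0.3],[0,0,0,0,0,0,1],[0,0,0,0,0,0,1],[0,0,0,0,0,0,1]])

```text
time: 13.2
eef_pos: [0.5609, -0.1309, 0.2863]
ee_rot: [0.0, -0.028, 1.0, -0.0]
ft_force: [-0.5, 0.7, -0.5]
grip_width: 0.39
```

move_arm(targets=[[0,0,0,0,0,0,1],[0,0,0,0,0,0,1],[0,0,0,0,0,0,1],[0,0,0,0,0,0,1],[0,0,0,0,0,0,1]], newtons=35)

```text
time: 13.7
eef_pos: [0.5609, -0.1309, 0.2863]
ee_rot: [0.0, -0.028, 1.0, -0.0]
ft_force: [-0.1, 0.1, 0.1]
grip_width: 0.385
```

```bash
python3 g.py .561 -.1305 .122 93.2 0
```

```text
t 13.7 tcp [ 0.5609 -0.1309  0.2863] pinch [ 0.5609 -0.1309  0.1223] yaw_y 93.17 zaxis [ 3.e-04 -4.e-04 -1.e+00] ft [-0.1  0.1  0.1] gw 33.5 q [ 0.05  0.41 -0.27  0.   -0.88 -1.57]
err world mm [ 0.1  0.4 -0.3] tool mm [-0.2  0.4  0.3] rotvec [-0.0004  0.0003 -0.0005]
```

move_arm(targets=[[0,0,-0.004,0,0,0,1],[0,0,-0.006,0,0,0,1],[0,0,-0.006,0,0,0,1],[0,0,-0.004,0,0,0,1],[0,0,0,0,0,0,1]])

```text
time: 14.2
eef_pos: [0.5604, -0.1307, 0.3069]
ee_rot: [-0.001, -0.027, 1.0, 0.0]
ft_force: [0.4, -0.2, -1.9]
grip_width: 0.384
```

```bash
python3 g.py .5609 -.1309 .16 93.2 0
```

```text
t 14.2 tcp [ 0.5604 -0.1307  0.3069] pinch [ 0.5601 -0.1307  0.1429] yaw_y 93.14 zaxis [-1.8e-03  3.0e-04 -1.0e+00] ft [ 0.4 -0.2 -1.9] gw 33.5 q [ 0.05  0.39 -0.25 -0.   -0.93 -1.57]
err world mm [ 0.5 -0.2 17.1] tool mm [ -0.4  -0.2 -17.1] rotvec [ 0.0004 -0.0018 -0.001 ]
```

move_arm(targets=[[0,0,-0.006,0,-0.001,0,1],[0,0,-0.008,0,-0.001,0,1],[0,0,-0.012,0,0,0,1],[0,0,-0.03,0,0,0,1],[0,0,-0.04,0,0,0,1]])

```text
time: 14.7
eef_pos: [0.559, -0.1308, 0.4018]
ee_rot: [-0.007, -0.027, 1.0, 0.001]
ft_force: [1.5, 1.2, -1.7]
grip_width: 0.386
```

```bash
python3 g.py .5609 -.1309 .29 93.2 0
python3 - <<'E'
from h import *
for n in ['wrist','side','top']:
    d=cam(n); cv2.imwrite(f'pics/{n}6.png',cv2.resize(d['image'],(800,600)))
E
```

```text
t 14.7 tcp [ 0.559  -0.1308  0.4018] pinch [ 0.5566 -0.1305  0.2378] yaw_y 93.07 zaxis [-0.0145  0.0015 -0.9999] ft [ 1.5  1.2 -1.7] gw 33.6 q [ 0.05  0.3  -0.12 -0.   -1.16 -1.57]
err world mm [ 1.9 -0.1 52.2] tool mm [ -1.2  -0.1 -52.2] rotvec [ 0.0023 -0.0144 -0.0023]
```

View pics/side6.png

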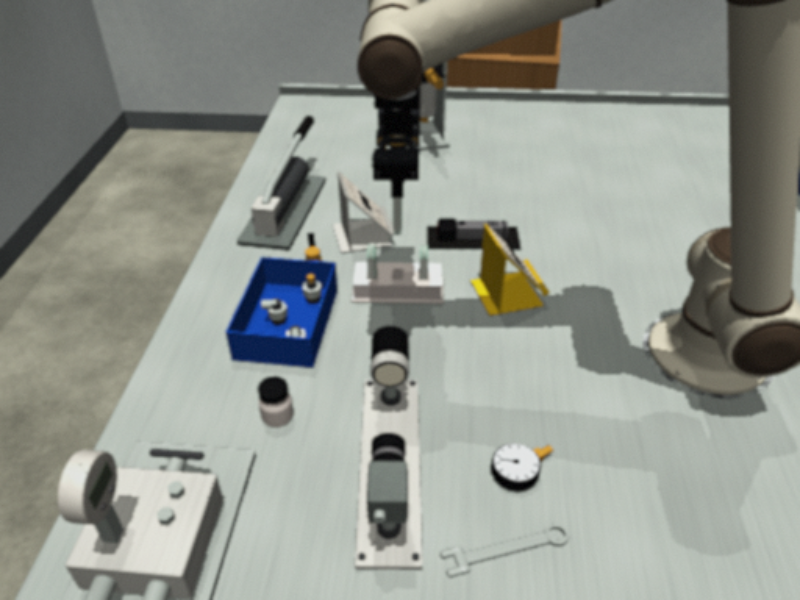

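View pics/wrist6.png

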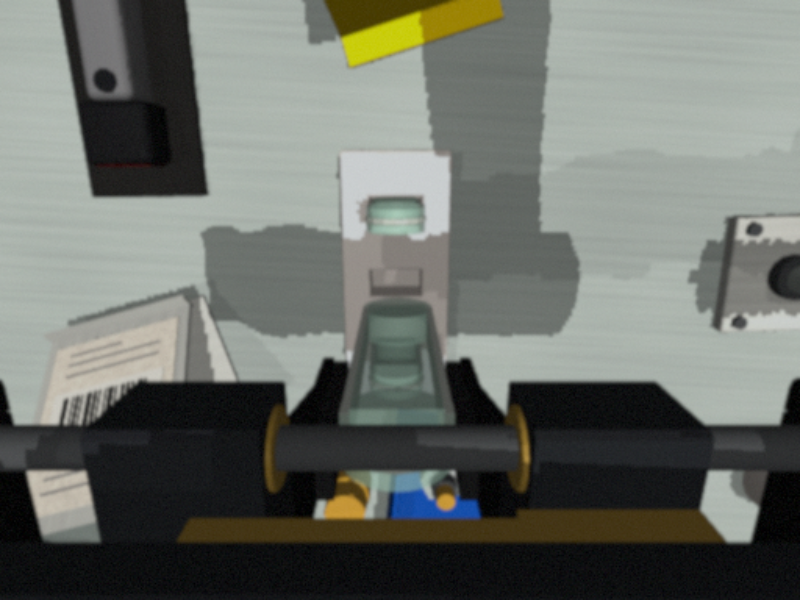

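The glass is clear of the rack (middle slot empty) and both shorts are still in place. Now measuring the station from side and top.

Run:
```python
from h import *
d=load('side');P=cloud(d);im=d['image']
cv2.imwrite('pics/s6c.png',cv2.resize(im[200:370,215:285],None,fx=3.5,fy=3.5,interpolation=cv2.INTER_CUBIC))
t=load('top');Q=cloud(t)
cv2.imwrite('pics/t6c.png',cv2.resize(t['image'][180:230,115:240],None,fx=6,fy=6,interpolation=cv2.INTER_CUBIC))
# top depth: lamp head and camera/lens heights
print('row mid lamp');
for v in (192,196,200,204,208): print(v,[tuple(Q[v,u].round(3)) for u in (196,198,199,200,201,202,205,215,225)])
for v in (198,202,206,210): print(v,[tuple(Q[v,u].round(3)) for u in (145,152,156,158,159,160,161,162)])
```

```text
row mid lamp
192 [(np.float64(0.579), np.float64(0.231), np.float64(0.016)), (np.float64(0.579), np.float64(0.225), np.float64(0.016)), (np.float64(0.567), np.float64(0.207), np.float64(0.127)), (np.float64(0.567), np.float64(0.204), np.float64(0.132)), (np.float64(0.567), np.float64(0.201), np.float64(0.13)), (np.float64(0.567), np.float64(0.198), np.float64(0.131)), (np.float64(0.567), np.float64(0.188), np.float64(0.133)), (np.float64(0.567), np.float64(0.157), np.float64(0.13)), (np.float64(0.58), np.float64(0.134), np.float64(0.01))]
196 [(np.float64(0.566), np.float64(0.232), np.float64(0.012)), (np.float64(0.566), np.float64(0.225), np.float64(0.01)), (np.float64(0.554), np.float64(0.205), np.float64(0.141)), (np.float64(0.553), np.float64(0.202), np.float64(0.143)), (np.float64(0.554), np.float64(0.2), np.float64(0.138)), (np.float64(0.554), np.float64(0.197), np.float64(0.136)), (np.float64(0.554), np.float64(0.187), np.float64(0.14)), (np.float64(0.554), np.float64(0.157), np.float64(0.137)), (np.float64(0.556), np.float64(0.128), np.float64(0.113))]
200 [(np.float64(0.553)
[... 2773 characters left out ...]
t64(0.526), np.float64(0.336), np.float64(0.103)), (np.float64(0.532), np.float64(0.352), np.float64(0.013)), (np.float64(0.533), np.float64(0.35), np.float64(0.009)), (np.float64(0.532), np.float64(0.346), np.float64(0.012))]
210 [(np.float64(0.512), np.float64(0.375), np.float64(0.119)), (np.float64(0.512), np.float64(0.355), np.float64(0.116)), (np.float64(0.512), np.float64(0.34), np.float64(0.123)), (np.float64(0.512), np.float64(0.335), np.float64(0.12)), (np.float64(0.513), np.float64(0.335), np.float64(0.105)), (np.float64(0.519), np.float64(0.352), np.float64(0.014)), (np.float64(0.519), np.float64(0.35), np.float64(0.007)), (np.float64(0.519), np.float64(0.345), np.float64(0.013))]
```

View pics/s6c.png

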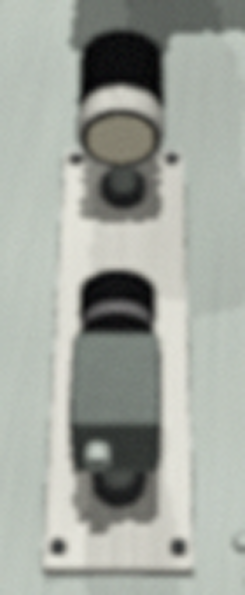

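View pics/t6c.png

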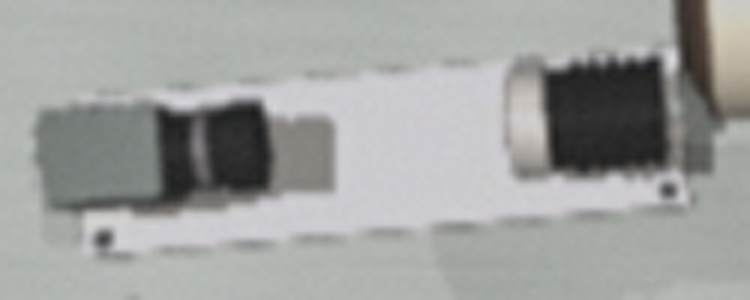

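Run:
```python
from h import *
s=load('side');t=load('top')
a=pt(s,249.6,239.1,.11);print('lamp face (side)',a.round(4))
l1=pt(t,115+525/6,180+119/6,.11);print('lamp axis (top)',l1.round(4))
l1b=pt(t,115+610/6,180+113/6,.11);print('lamp rear axis',l1b.round(4))
c=pt(t,115+240/6,180+146/6,.11);print('lens axis (top)',c.round(4))
c2=pt(t,115+175/6,180+153/6,.11);print(c2.round(4))
def sc(u,v): return 215+u/3.5,200+v/3.5
# lens front from side: top front circle (118,285) r 36
print('lens side', pt(s,*sc(118,290),.133).round(4))
# base corners in side
B=[pt(s,*sc(u,v),.012) for u,v in [(66,152),(183,152),(193,570),(43,573)]];print(np.round(B,4),np.mean(B,0).round(4))
H=[pt(s,*sc(u,v),.012) for u,v in [(75,159),(172,159),(179,547),(58,547)]];print('bolts',np.round(H,4),np.mean(H,0).round(4))
for p,q in ((l1,c),(l1b,c2),(l1,c2),((B[0]+B[1])/2,(B[2]+B[3])/2),((H[0]+H[1])/2,(H[2]+H[3])/2),(H[0],H[3]),(H[1],H[2])): print('dir',np.degrees(np.arctan2(q[1]-p[1],q[0]-p[0])).round(2))
# lamp cloud from top: extents
Q=cloud(t)[185:215,190:232].reshape(-1,3);Q=Q[(Q[:,2]>.1)&(Q[:,2]<.16)];
r=cv2.minAreaRect(Q[:,:2].astype(np.float32));print('lamp rect',r)
Q=cloud(t)[190:220,140:163].reshape(-1,3);Q=Q[(Q[:,2]>.1)&(Q[:,2]<.16)];
r=cv2.minAreaRect(Q[:,:2].astype(np.float32));print('lens rect',r)
```

```text
lamp face (side) [0.5408 0.2053 0.11  ]
lamp axis (top) [0.5445 0.1983 0.11  ]
lamp rear axis [0.5476 0.1539 0.11  ]
lens axis (top) [0.5305 0.3469 0.11  ]
[0.5268 0.3807 0.11  ]
lens side [0.5282 0.353  0.133 ]
[[0.5913 0.1303 0.012 ]
 [0.5031 0.123  0.012 ]
 [0.4753 0.4595 0.012 ]
 [0.5633 0.4693 0.012 ]] [0.5332 0.2955 0.012 ]
bolts [[0.5836 0.1369 0.012 ]
 [0.5108 0.1309 0.012 ]
 [0.4845 0.4456 0.012 ]
 [0.5565 0.452  0.012 ]] [0.5339 0.2913 0.012 ]
dir 95.38
dir 95.22
dir 95.52
dir 94.72
dir 94.85
dir 94.92
dir 94.78
lamp rect ((0.5477487444877625, 0.16265755891799927), (0.06042296066880226, 0.08969156444072723), 3.9741885662078857)
lens rect ((0.5303013920783997, 0.3650181293487549), (0.04929047450423241, 0.06047576665878296), 4.843454360961914)
```

Lamp face y≈0.2055 and lens y≈0.335 (129 apart, against 130 given); beam direction about 95°, midpoint about (0.537, 0.270). Turning the glass +92° to tool y at 185°, to stay within joint 6's range.

```bash
python3 g.py .537 .270 .29 185 15
```

```text
t 14.85 tcp [ 0.5599 -0.1309  0.4058] pinch [ 0.5595 -0.1307  0.2418] yaw_y 93.1 zaxis [-0.0023  0.0011 -1.    ] ft [-0.2  0.3 -3.7] gw 33.6 q [ 0.05  0.3  -0.12 -0.   -1.16 -1.57]
err world mm [-22.9 400.9  48.2] tool mm [  1.3 401.6 -47.7] rotvec [ 2.800e-03 -7.000e-04 -1.604e+00]
[0.0001, 0.0268, -0.0032] [0.0002, -0.0, -0.1069]
[-0.0028, 0.0266, -0.0032] [0.0002, -0.0, -0.1069]
[-0.0056, 0.0262, -0.0032] [0.0002, -0.0, -0.1069]
[-0.0084, 0.0254, -0.0032] [0.0002, -0.0, -0.1069]
[-0.011, 0.0244, -0.0032] [0.0002, -0.0, -0.1069]
[-0.0136, 0.0231, -0.0032] [0.0002, -0.0, -0.1069]
[-0.016, 0.0215, -0.0032] [0.0002, -0.0, -0.1069]
[-0.0182, 0.0197, -0.0032] [0.0002, -0.0, -0.1069]
[-0.0202, 0.0176, -0.0032] [0.0002, -0.0, -0.1069]
[-0.0219, 0.0154, -0.0032] [0.0002, -0.0, -0.1069]
[-0.0234, 0.0129, -0.0032] [0.0002, -0.0, -0.1069]
[-0.0247, 0.0104, -0.0032] [0.0002, -0.0, -0.1069]
[-0.0256, 0.0077, -0.0032] [0.0002, -0.0, -0.1069]
[-0.0263, 0.0049, -0.0032] [0.0002, -0.0, -0.1069]
[-0.0267, 0.002, -0.0032] [0.0002, -0.0, -0.1069]
```

move_arm(targets=[[0,0.012,-0.012,0,0,-0.05,1],[-0.002,0.025,-0.012,0,0,-0.1,1],[-0.005,0.025,-0.008,0,0,-0.1,1],[-0.008,0.025,-0.006,0,0,-0.1,1],[-0.011,0.024,-0.003,0,0,-0.1,1]])

```text
time: 15.35
eef_pos: [0.5566, -0.0126, 0.4476]
ee_rot: [-0.005, -0.259, 0.966, 0.002]
ft_force: [0.4, 0.2, -2.3]
grip_width: 0.391
```

```bash
python3 g.py .537 .270 .29 185 11
```

```text
t 15.35 tcp [ 0.5566 -0.0126  0.4476] pinch [ 0.5549 -0.0124  0.2836] yaw_y 120.01 zaxis [-0.0101  0.0014 -0.9999] ft [ 0.4  0.2 -2.3] gw 34.0 q [ 0.27  0.24 -0.09 -0.   -1.25 -1.31]
err world mm [-19.6 282.6   6.4] tool mm [-124.4  254.6   -5.8] rotvec [ 0.0101 -0.0036 -1.1343]
[-0.0113, 0.0231, -0.0005] [0.0009, -0.0003, -0.1031]
[-0.0136, 0.0219, -0.0005] [0.0009, -0.0003, -0.1031]
[-0.0158, 0.0203, -0.0006] [0.0009, -0.0003, -0.1031]
[-0.0178, 0.0186, -0.0006] [0.0009, -0.0003, -0.1031]
[-0.0196, 0.0167, -0.0006] [0.0009, -0.0003, -0.1031]
[-0.0212, 0.0146, -0.0006] [0.0009, -0.0003, -0.1031]
[-0.0226, 0.0123, -0.0006] [0.0009, -0.0003, -0.1031]
[-0.0238, 0.0099, -0.0006] [0.0009, -0.0003, -0.1031]
[-0.0247, 0.0074, -0.0006] [0.0009, -0.0003, -0.1031]
[-0.0253, 0.0048, -0.0006] [0.0009, -0.0003, -0.1031]
[-0.0257, 0.0022, -0.0006] [0.0009, -0.0003, -0.1031]
```

move_arm(targets=[[-0.011,0.023,0,0.001,0,-0.103,1],[-0.014,0.022,0,0.001,0,-0.103,1],[-0.016,0.02,-0.001,0.001,0,-0.103,1],[-0.018,0.019,-0.001,0.001,0,-0.103,1],[-0.02,0.017,-0.001,0.001,0,-0.103,1]])

```text
time: 15.85
eef_pos: [0.5434, 0.1248, 0.451]
ee_rot: [-0.006, -0.511, 0.86, 0.001]
ft_force: [0.6, 0.1, -2.3]
grip_width: 0.387
```

```bash
python3 g.py .537 .270 .29 185 6
```

```text
t 15.85 tcp [0.5434 0.1248 0.451 ] pinch [0.5416 0.1242 0.287 ] yaw_y 151.42 zaxis [-0.0111 -0.0037 -0.9999] ft [ 0.6  0.1 -2.3] gw 33.7 q [ 0.52  0.24 -0.08 -0.   -1.26 -1.01]
err world mm [ -6.4 145.2   3. ] tool mm [-124.4   75.1   -3.5] rotvec [ 0.0102 -0.006  -0.586 ]
[-0.0207, 0.0125, -0.0006] [0.0017, -0.001, -0.0977]
[-0.0219, 0.0104, -0.0006] [0.0017, -0.001, -0.0977]
[-0.0228, 0.0083, -0.0006] [0.0017, -0.001, -0.0977]
[-0.0235, 0.006, -0.0006] [0.0017, -0.001, -0.0977]
[-0.0239, 0.0037, -0.0005] [0.0017, -0.001, -0.0977]
[-0.0242, 0.0013, -0.0005] [0.0017, -0.001, -0.0977]
```

move_arm(targets=[[-0.021,0.012,0,0.001,-0.001,-0.098,1],[-0.022,0.01,-0.001,0.001,-0.001,-0.098,1],[-0.023,0.008,-0.001,0.001,-0.001,-0.098,1],[-0.023,0.006,-0.001,0.001,-0.001,-0.098,1],[-0.015,0.003,0,0.001,0,-0.08,1]])

```text
time: 16.35
eef_pos: [0.5338, 0.245, 0.453]
ee_rot: [0.005, 0.71, -0.704, -0.002]
ft_force: [-0.7, -0.1, -1.9]
grip_width: 0.387
```

```bash
python3 g.py .537 .270 .29 185 3
```

```text
t 16.35 tcp [0.5338 0.245  0.453 ] pinch [0.5321 0.2444 0.289 ] yaw_y -179.57 zaxis [-0.0109 -0.0042 -0.9999] ft [-0.7 -0.1 -1.9] gw 33.7 q [ 0.71  0.29 -0.   -0.   -1.28 -0.7 ]
err world mm [ 3.2 25.   1. ] tool mm [-24.9  -3.3  -1.2] rotvec [ 0.011  -0.0037 -0.0798]
[-0.0083, -0.0011, -0.0004] [0.0037, -0.0012, -0.0266]
[-0.0083, -0.0013, -0.0004] [0.0037, -0.0012, -0.0266]
[-0.0082, -0.0016, -0.0004] [0.0037, -0.0012, -0.0266]
```

move_arm(targets=[[-0.008,-0.001,0,0.004,-0.001,-0.027,1],[-0.008,-0.001,0,0.004,-0.001,-0.027,1],[-0.006,-0.002,0,0.003,-0.001,-0.02,1],[0,0,0,0,0,0,1],[0,0,0,0,0,0,1]])

```text
time: 16.85
eef_pos: [0.5361, 0.2705, 0.4518]
ee_rot: [0.002, 0.738, -0.674, 0.0]
ft_force: [0.5, -0.4, -0.7]
grip_width: 0.388
```

```bash
python3 - <<'E'
from h import *
for n in ['wrist','side','top']:
    d=cam(n); cv2.imwrite(f'pics/{n}7.png',cv2.resize(d['image'],(800,600)))
E
python3 g.py .537 .270 .29 185 0
```

```text
t 17.0 tcp [0.5361 0.2703 0.452 ] pinch [0.5357 0.2698 0.288 ] yaw_y -174.85 zaxis [-0.0023 -0.0027 -1.    ] ft [ 0.2  0.4 -2. ] gw 33.8 q [ 0.74  0.32  0.02  0.   -1.28 -0.65]
err world mm [ 0.9 -0.3  2. ] tool mm [ 0.4 -0.9 -2. ] rotvec [ 0.0025 -0.0025  0.0027]
```

View pics/wrist7.png

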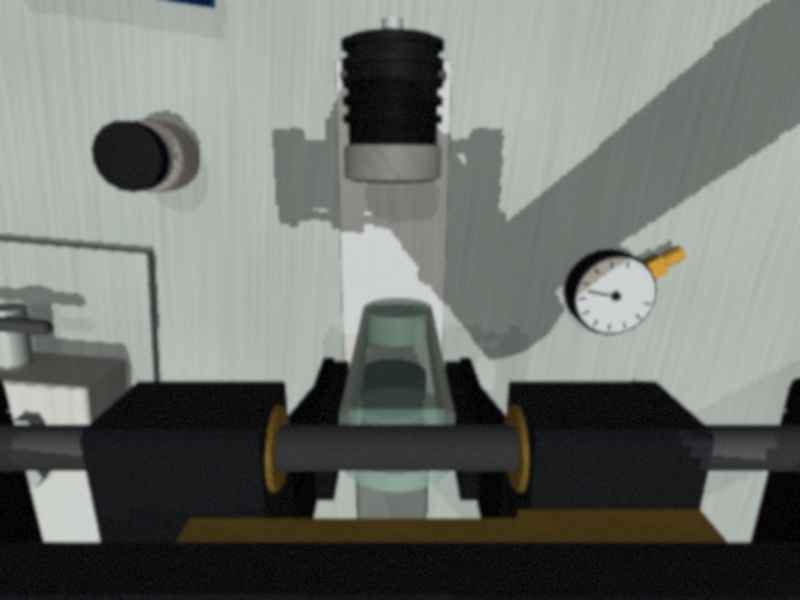

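View pics/side7.png

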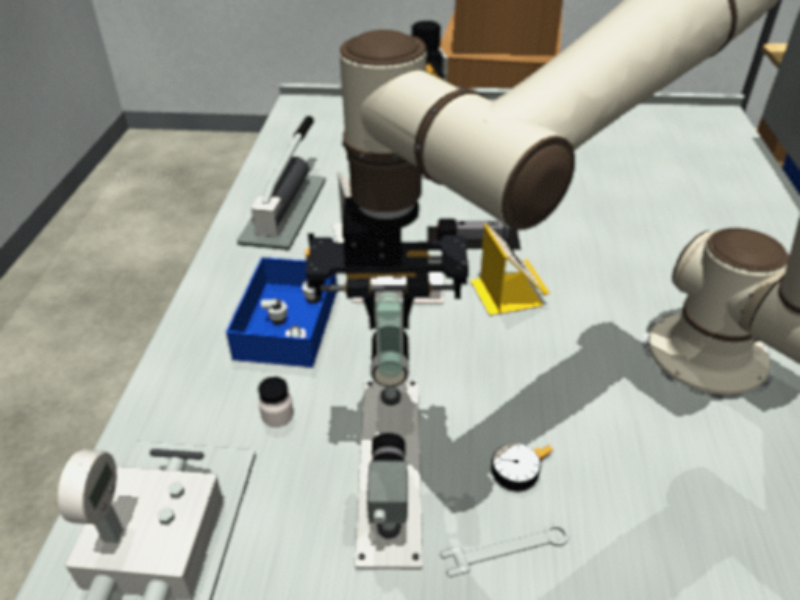

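Run:
```python
from h import *
d=load('wrist')
f=lambda u,v,z:pt(d,u*.64,v*.64,z).round(4)
a=f(392.5,165,.11);b=f(393,75,.11);print('lamp axis',a,b,'dir',np.degrees(np.arctan2(*(a-b)[[1,0]])))
print('face top edge z=.14',f(392.5,182,.14), 'width', f(345,165,.11)-f(440,165,.11))
print('face side z=.11 ', f(345,178,.11),f(440,178,.11))
print('glass bottom z~.178',f(364,310,.18),f(433,310,.18))
print('glass top z~.318',f(340,415,.305),f(455,415,.305))
im=d['image'];cv2.imwrite('pics/w7c.png',cv2.resize(im[15:130,205:300],None,fx=5,fy=5,interpolation=cv2.INTER_CUBIC))
P=cloud(d);print([P[v,251].round(3).tolist() for v in (100,108,112,114,115,116,117,118,120)])
```

```text
lamp axis [0.5441 0.1978 0.11  ] [0.5483 0.1467 0.11  ] dir 94.69868051729942
face top edge z=.14 [0.5432 0.2065 0.14  ] width [0.0587 0.0054 0.    ]
face side z=.11  [0.5729 0.2083 0.11  ] [0.5138 0.2029 0.11  ]
glass bottom z~.178 [0.5524 0.2711 0.18  ] [0.5162 0.2679 0.18  ]
glass top z~.318 [0.5525 0.2632 0.305 ] [0.52   0.2603 0.305 ]
[[0.545, 0.193, 0.14], [0.544, 0.199, 0.139], [0.544, 0.203, 0.14], [0.544, 0.204, 0.138], [0.543, 0.205, 0.139], [0.543, 0.206, 0.138], [0.543, 0.207, 0.133], [0.543, 0.215, 0.012], [0.543, 0.217, 0.012]]
```

View pics/w7c.png

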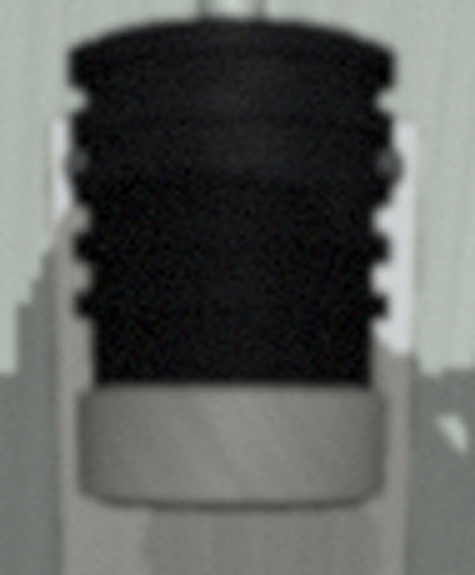

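Wrist view: lamp axis extrapolates to x≈0.538 at the midpoint, face y≈0.206, glass edge direction 5.05°. So the target is (0.538, 0.2705, 0.150). Descending slowly, correcting on the way.

move_arm(targets=[[0,-0.001,0.012,0.001,-0.001,0.001,1],[0,-0.001,0.015,0.001,-0.001,0.001,1],[0,0,0.015,0,0,0,1],[0,0,0.01,0,0,0,1],[0,0,0,0,0,0,1]])

```text
time: 17.5
eef_pos: [0.5382, 0.2683, 0.396]
ee_rot: [0.001, 0.736, -0.677, -0.0]
ft_force: [-0.1, -0.1, -2.5]
grip_width: 0.384
```

```bash
python3 g.py .538 .2705 .15 185 0
```

```text
t 17.5 tcp [0.5382 0.2683 0.396 ] pinch [0.538  0.2683 0.232 ] yaw_y -175.16 zaxis [-1.2e-03 -3.0e-04 -1.0e+00] ft [-0.1 -0.1 -2.5] gw 33.4 q [ 0.73  0.35 -0.07 -0.   -1.16 -0.65]
err world mm [ -0.2   2.2 -82. ] tool mm [-2.2 -0.1 82. ] rotvec [ 0.0012 -0.0002 -0.0028]
```

move_arm(targets=[[-0.001,0,0.012,0.001,0,-0.002,1],[-0.001,0,0.015,0.001,0,-0.001,1],[0,0,0.013,0,0,0,1],[0,0,0.008,0,0,0,1],[0,0,0,0,0,0,1]])

```text
time: 18.0
eef_pos: [0.5385, 0.2705, 0.3458]
ee_rot: [-0.002, 0.737, -0.676, 0.001]
ft_force: [0.1, 0.0, -1.7]
grip_width: 0.389
```

```bash
python3 g.py .538 .2705 .15 185 0
```

```text
t 18.0 tcp [0.5385 0.2705 0.3458] pinch [0.5391 0.2708 0.1818] yaw_y -174.99 zaxis [ 0.0036  0.0016 -1.    ] ft [ 0.1  0.  -1.7] gw 33.9 q [ 0.73  0.39 -0.14  0.   -1.04 -0.65]
err world mm [ -0.5  -0.  -31.8] tool mm [ 0.   0.6 31.8] rotvec [-0.0037  0.0013  0.0002]
```

move_arm(targets=[[0,0,0.009,-0.003,0.001,0,1],[0,0,0.01,-0.002,0.001,0,1],[0,0,0.007,-0.002,0,0,1],[0,0,0.002,0,0,0,1],[0,0,0,0,0,0,1]])

```text
time: 18.5
eef_pos: [0.539, 0.2709, 0.3167]
ee_rot: [0.0, 0.737, -0.675, -0.001]
ft_force: [-0.2, 0.0, -2.2]
grip_width: 0.39
```

```bash
python3 g.py .538 .2705 .15 185 0
python3 - <<'E'
from h import *
for n in ['wrist','side','top']:
    d=cam(n); cv2.imwrite(f'pics/{n}8.png',cv2.resize(d['image'],(800,600)))
d=load('side');cv2.imwrite('pics/s8c.png',cv2.resize(d['image'][150:370,180:320],None,fx=2.7,fy=2.7,interpolation=cv2.INTER_CUBIC))
E
```

```text
t 18.5 tcp [0.539  0.2709 0.3167] pinch [0.5388 0.2709 0.1527] yaw_y -174.97 zaxis [-1.3e-03  3.0e-04 -1.0e+00] ft [-0.2  0.  -2.2] gw 33.9 q [ 0.73  0.42 -0.17 -0.   -0.98 -0.64]
err world mm [-1.  -0.4 -2.7] tool mm [0.3 1.1 2.7] rotvec [0.0012 0.0004 0.0005]
```

View pics/wrist8.png

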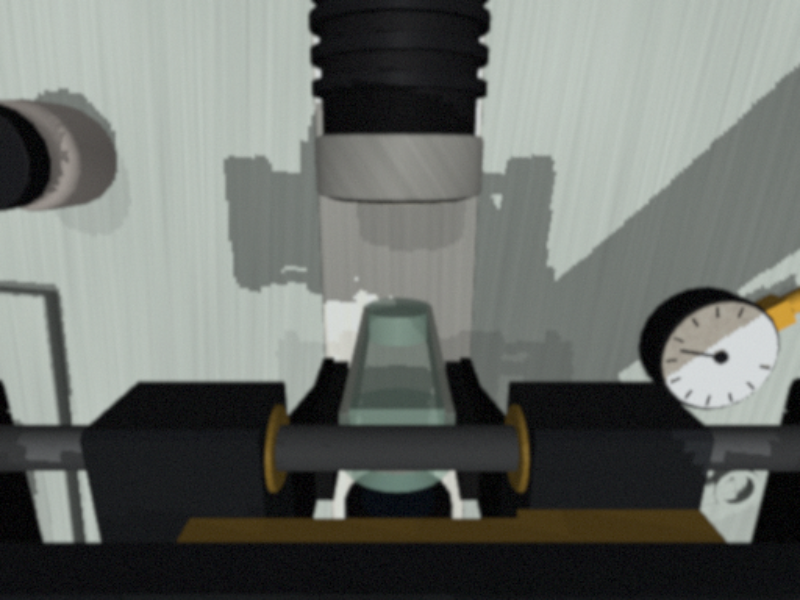

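View pics/s8c.png

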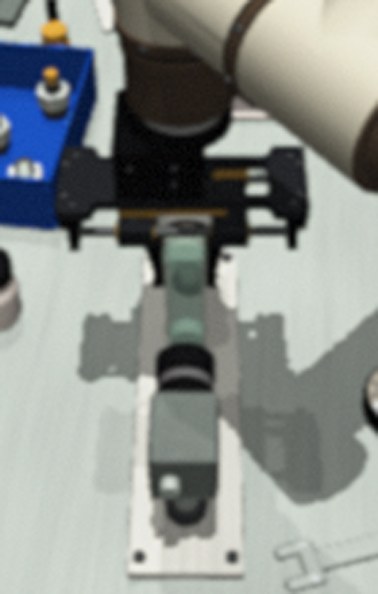

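View pics/top8.png

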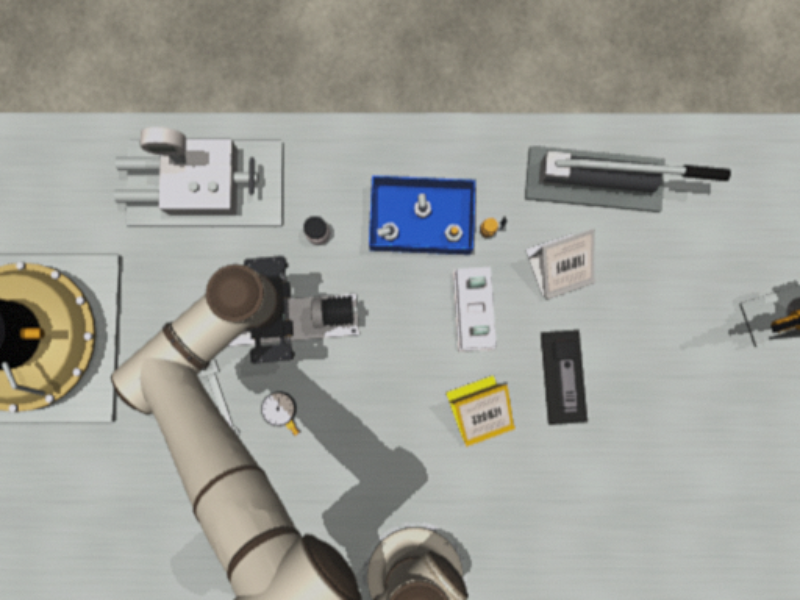

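Run:
```python
from h import *
d=load('wrist')
f=lambda u,v,z:pt(d,u*.64,v*.64,z).round(4)
a=f(400,175,.11);b=f(399.5,60,.11);print('lamp axis',a,b,np.degrees(np.arctan2(*(a-b)[[1,0]])));print('face top',f(400,201,.14), 'w',np.linalg.norm(f(317,175,.11)-f(483,175,.11)))
gl,gr=f(364,310,.045),f(433,310,.045);print('glass bottom',gl,gr,(gl+gr)/2,np.linalg.norm(gl-gr))
m=a+np.array([np.cos(np.radians(95)),np.sin(np.radians(95)),0])*(.2708-a[1]);print('beam mid est',m)
```

```text
lamp axis [0.5438 0.1993 0.11  ] [0.5474 0.1616 0.11  ] 95.4546756981269
face top [0.5435 0.2058 0.14  ] w 0.05993479790572416
glass bottom [0.5557 0.2723 0.045 ] [0.5195 0.2692 0.045 ] [0.5376  0.27075 0.045  ] 0.036332492345007114
beam mid est [0.53756836 0.27052792 0.11      ]
```

The image puts the glass centre at (0.5376, 0.2708) and the beam middle at (0.5376, 0.2705). No correction needed, so I'll hold to settle.

move_arm(targets=[[0,0,0.002,0,0,0,1],[0,0,0,0,0,0,1],[0,0,0,0,0,0,1],[0,0,0,0,0,0,1],[0,0,0,0,0,0,1]])

```text
time: 19.15
eef_pos: [0.5393, 0.2711, 0.3166]
ee_rot: [-0.002, 0.738, -0.675, -0.0]
ft_force: [0.6, -0.3, -2.6]
grip_width: 0.39
```

move_arm(targets=[[0,0,0,0,0,0,1],[0,0,0,0,0,0,1],[0,0,0,0,0,0,1],[0,0,0,0,0,0,1],[0,0,0,0,0,0,1]])

```text
time: 19.65
eef_pos: [0.5393, 0.2711, 0.3167]
ee_rot: [-0.002, 0.738, -0.675, -0.0]
ft_force: [0.3, -0.1, -1.6]
grip_width: 0.39
```

```bash
python3 g.py .538 .2705 .15 185 0
python3 - <<'E'
from h import *
d=cam('wrist')
f=lambda u,v,z:pt(d,u*.64,v*.64,z).round(4)
cv2.imwrite('pics/w9.png',cv2.resize(d['image'],(800,600)))
E
```

```text
t 19.65 tcp [0.5393 0.2711 0.3167] pinch [0.5396 0.2715 0.1527] yaw_y -174.96 zaxis [ 0.0019  0.0028 -1.    ] ft [ 0.3 -0.1 -1.6] gw 33.9 q [ 0.73  0.42 -0.17 -0.   -0.98 -0.65]
err world mm [-1.3 -0.6 -2.7] tool mm [0.5 1.4 2.7] rotvec [-0.0022  0.0026  0.0008]
```

View pics/w9.png

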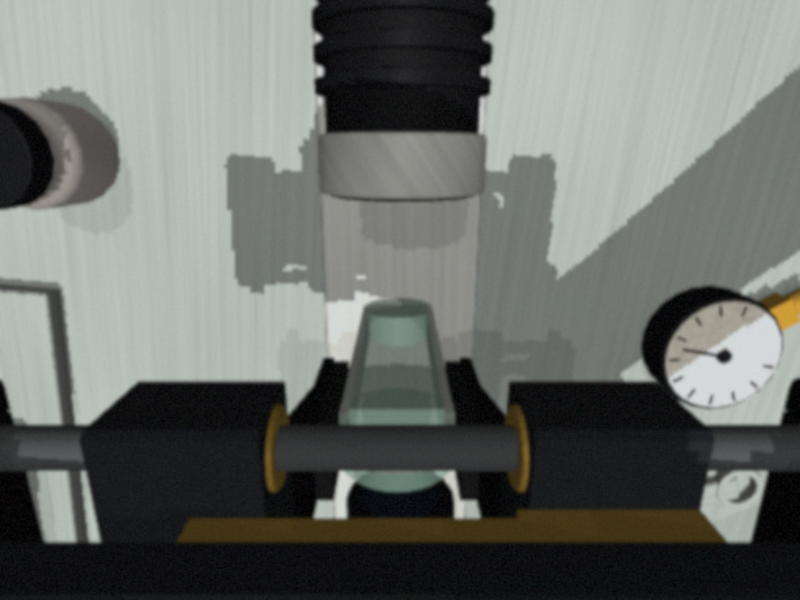

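The view is steady: glass at (398,400) under the grip, clear of the lamp (400,165) and the base plate. Handing in.

```bash
python3 -c "
from plant import manip
print(manip.sign_off())"
```

```text
the job is handed in; nothing more can be done
None
```

I did all the steps in the order asked and handed the job in at 19.65 s, with the glass still held in the beam. Sign-off gives no verdict, so I only know what my own checks showed.

- **Scanner:** I held it still for 1.5 s with less than 0.1 mm of drift once it had settled. It was level, about 90 mm from the aluminium easel's bar-code, heading 18.6° (the label faces about 18.6–19°). There is no readout to confirm that it read the code. It went back flat on the mat, parallel and roughly centred.
- **Glass:** I gripped the tallest one across its frosted edges at 35 N (33.9 mm opening) and lifted it straight up. Both short glasses stayed in the rack.
- **Final pose:** By the wrist camera just before the last small move, the glass centre was at (0.5376, 0.2708) and the beam middle at (0.5376, 0.2705). The final hold shifted the grasp point by under 1 mm. The faces are square to the beam within about 0.5°, and the tilt is about 0.2°. The wrist force is only the glass's weight.

**Disagreements:**
- The glass sits about 2.7 mm above the height I aimed for, because the last 2 mm downward move had no effect.
- The cameras differ by up to 3 mm on the beam's x position. I used about 0.538, where the top and wrist cameras agree; the side camera gave 0.535.

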